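# Latch the dust drawer of a bench extractor

## Task

The emptied dust drawer of the bench extractor stands open: push it gently in until it rests against its foam seal. Then hook the latch's wire loop under the lip of the brass keeper on the drawer, drawing it back until you feel it seat but without hauling on the thin wire, let go of it, and press the red-ended lever down past centre until it lies flat and holds the drawer tight. Use a light hand throughout and leave the other things where they are.

Things in the scene. Friction and masses are not known exactly. Their poses are not given: they have to be found in the camera images.
- extractor: Blue steel bench dust extractor, fixed; housing 230 deep x 280 wide x 140 mm high (black fan dome on top at the back right rises 46 mm). Origin on the bench under the middle of the housing's front edge; x points level from the drawer's front into the housing (the way the drawer goes in), y to the left, z up. Latch, keeper and handle are centred on its plane y = 0. Lengths below are in this frame.
- drawer: Grey dust drawer with the keeper and the handle; front cap 42 mm thick, 280 wide, top at z = 140 mm. Its origin coincides with the extractor's at joint value 0 and moves towards -x by the joint value. Its outer front face is 46 mm in front (-x) of this origin; the keeper mark is at x = -18, z = 151 mm of it. Pushes of over 25 N would strain it.
- drawer_joint (a joint): Travel of the drawer outwards (m): 0 metal to metal, 0.015 just touching the free foam seal, more = open. Runners drag with about 2 N and hold it where it is left; below 0.015 the seal pushes back with 5 N per mm. Starts 0.03 to 0.05. Latched tight it sits at 0.001 to 0.013 as the keeper is set.
- drawer_handle (a point): Middle of the drawer's dark bow handle: a level round bar about 10 mm thick, 120 mm long along y, 35 mm in front of the drawer's face, 100 mm above the bench (81 mm in front of the drawer's origin). Can be pushed with closed fingers from in front.
- keeper_mark (a point): Mark on the drawer for the brass keeper, 20 mm wide. Section in x, z from here: floor at z = 0 (151 mm above the bench) from x = -22 to 0; upright wall facing -x at x = 0, 4 mm thick, to z = 10.5; lip on top reaching 3.5 mm towards -x, its underside at z = 7.5. Its screws sit in slots: the whole keeper is set up to 5.5 mm nearer or farther in x than this mark, not measured: feel for it.
- latch_lever: Over-centre lever of the latch, steel with a red end, 22 mm wide, 3 mm thick. Origin on its pivot (axis y), at x = 41.5, z = 159 mm of the extractor. Own x runs along it to the tip; flat at joint 0, x points into the housing. Its outer face, which is pressed, is 4.5 mm above its own x axis; a 4 mm high curl at 56 to 59 mm ends it. Pressing takes 2 to 14 N at the red end; over 30 N would bend it.
- lever_tip (a point): On the lever's outer face, 55 mm from the pivot, at the red end.
- latch_lever_joint (a joint): Lever angle (rad): 0 flat on its base and locked, 1.57 standing straight up, more leaning over towards the keeper (end 2.7). Light friction keeps it where it is left. The loop's pivot goes past centre at about 0.2: below that the loop's pull holds the lever down. Starts 1.5 to 1.85.
- loop: Wire loop, 5 mm steel: two legs 38 mm over all, black sleeves near the bar, and a cross bar. Origin at its pivot on the lever, 14 mm from the lever's pivot and 0.25 rad below the lever's x axis. The bar is 82.6 mm from here towards own -x. Moving it drags with up to 5 N; seating adds to that. Hauling the drawer over 2 mm into its seal by the loop (about 12 N more) bends it.
- loop_joint (a joint): Angle of the loop on the lever (rad): the loop slopes up from its pivot towards the bar (which points to -x of the extractor) by this value minus the lever's angle. Friction keeps it where it is left and turns the unhooked bar upwards with the lever as that is pressed down, so it must be under the lip first. Starts 2.35 to 2.6.
- loop_bar (a point): Centre of the loop's cross bar (5 mm round wire along y), the part that goes under the keeper's lip: lower it in front (-x) of the lip, then draw it towards +x against the wall.
- loop_grip (a point): Point between the two legs of the loop, 14 mm from the bar: from above the fingers can close on the outsides of the legs here (38 mm, along y), clear of the keeper, which comes up between the legs.
- flap_disc: Bystander: brown flap disc, 100 mm across, 10 mm thick, 22 mm hole, lying on the extractor's deck at the back. Origin at the centre of its underside.
- spanner: Bystander: steel open-ended spanner, 170 mm long, lying on the bench on the extractor's left (+y) side. Origin under its middle, x along its length.
- oil_can: Bystander: white spray can with blue band and red cap, 56 mm across, 150 mm tall, standing on the bench left of the robot. Origin at the centre of its underside.
- paste_jar: Bystander: small jar with yellow cap, 64 mm across, 60 mm tall, standing on the bench to the right. Origin at the centre of its underside.
- guide_bar: Bystander: black notched guide bar with a star knob at one end, 200 mm long, 22 mm wide, 30 mm high, lying on the bench to the right of the extractor. Origin under its middle, x along it.
- blade_bracket: Bystander: flat light-grey L-shaped metal bracket, about 100 x 95 mm, 6 mm thick with 10 mm rivets, lying on the bench in front, to the right. Origin on its underside, near its middle.

How it is judged:
By the outcome, as a careful person would: the job done as asked, in the order asked, and still so for the second after the job is handed in, with the robot touching nothing.
It also fails if it takes over 72 s, if anything falls off the work surface, if the arm or the gripper's body presses on something with over 40 N, if the wrist force passes 120 N, or if a joint passes its speed limit or range.

## Robot

A 6-joint arm with a two-finger parallel gripper is mounted at the origin on the work surface. World frame = base frame: x ahead of the robot, y to its left, z up, the work surface at z = 0. Lengths are in mm, angles in rad, forces in N, time in s.
With the tool pointing down it reaches from about 275 to 1000 mm from the base axis. Payload 8.4 kg.
Tool frame: the origin (TCP) lies at the very end of the fingers, on their centre line; the grasp point (between the pads) lies 19 mm behind it; z points along the fingers, y is the direction in which the jaws open and shut (so a half turn about z gives the same grasp; the last joint's range is limited). The gripper opens to 85 mm and grips with 20 to 120 N. Pads are 22 mm wide; open, the fingers measure 114 mm over their backs; the gripper's body (76 mm by 85 mm) begins 54 mm behind the grasp point. The pads swing forward as they close: fully open they stand 13 mm farther back than shut.
Start: joints at [-1.119, 0.353, 1.633, -0, 1.155, -0.002], TCP at [273.989, -561.745, 231.281] pointing down, gripper open.
Joint ranges: [-2.63, 2.63], [-0.92, 2.1], [0.06, 2.66], [-1.3, 4.44], [0, 2.69], [-3.02, 3.02]. Speed limits (rad/s): [2.22, 2.22, 2.79, 3.14, 3.14, 3.14].

## Interface

Orientations are given as [roll, pitch, yaw] about the fixed x, y, z axes, in that order (R = Rz(yaw) Ry(pitch) Rx(roll)).
In Python, from rig import r gives the robot as it stands.
- The arm moves only by the tool move_arm, never from a script. Its argument "increments" is a list of rows, each an object of numbers: "tx", "ty", "tz": the shift along the tool's x, y, z in cm; "rx", "ry", "rz": the turn, a rotation vector about the tool's x, y, z in degrees; "gripper": the gripper's target within -1 to 1 (fully open at 1, half-way at 0, shut at -1). A call has 1 to 12 rows; each row shifts and turns the commanded pose from where the row before left it, along the tool's axes as they then stand; what a row does not reach is not made up. A row lasts 1/10 s, in which the tool goes at most 50 mm and 8.59 degrees, less where a joint would pass 70% of its speed; a pose out of reach is approached as far as the arm can. A call is refused whole if a number of a shift passes 5 or a number of a turn 8.59, either way. A call with a gripper value outside its range is refused whole. The fingers move at their own pace and stop on an object; "squeeze" is the grip in N (left out, the last holds). Time passes only in rows, so rows that do not move let the fingers close. It gives the time, the measured TCP pose, the force and the opening at its end, in the units of the state.
- r.sense(): the state, without advancing time (a new reading comes with each control period).
- r.grab_frame(name): name is "scene" or "side" or "wrist"; returns (picture, depth): 400x640x3 uint8, red, green, blue; 400x640 float32, mm along the optical axis (not along the pixel's ray), 0 where there is no reading.
- r.camera_model(name): a dict with "fx", "fy", "cx", "cy" (pixels), "R" (3x3) and "t" (3): a world point X has camera coordinates R X + t; the wrist camera has in their place "hand_eye" (4x4, takes a point from camera to tool coordinates, whose origin is the TCP and whose axes are the flange's). Camera axes: x right, y down, z forward; pixel columns grow to the right and rows downward; lengths in mm; the calibration is good to about 2 mm. A picture is of the moment at which its call begins: read the wrist's pose just before it. camera_model takes no time and is no camera call.
- r.sign_off(): hands the job in, once; it reports no verdict.
Trained networks look in the newest picture that a camera, given by its name, has taken for a name from the list of things; names that differ only in an ending like _2 or _b are one class to them, and where a whole thing is asked for, a point or a joint stands for the part that bears it (a point fixed in the world has none). Each returns a list of dicts, best first, with "confidence" (0 to 1); they miss things now and then, are a little off and sometimes report something else, mostly with a low value. They report only what shows in the picture. A call takes as long as a camera call.
- r.cut_out(query, camera): "mask" (400x640 bool, what is visible of it) and "bbox" ([left, top, right, bottom] in pixels, round what is visible of it).
- r.place_of(query, camera): "location" ([row, column] in pixels: a listed point, or the origin of a listed thing).
The state is a dict: "clock": time; "qpos": joint angles; "qvel": joint speeds; "joint_efforts": joint torques, N m; "eef_pos": TCP position; "tcp_rot": TCP orientation; "contact_force": force on the tool from outside, world axes, zero at the start; "wrist_torque": the same for the moment, N m; "opening": opening from 0.0 (shut) to 1.0 (fully open).
Only numpy, scipy, OpenCV 4.12 (cv2) and the standard library are available. Lean on these libraries where they do the work, as an engineer would, in place of code of your own. Each camera call takes 0.05 s, during which the arm holds its last target. There are 200 camera calls.

## Working session

There is one attempt and no reset: what is moved stays moved. The work goes in short steps, Python scripts to look and compute and a tool call to move; the robot and the scene stay as the last step left them, time stands still between calls to the robot, and variables do not carry over. Pictures are saved under pics/ and viewed, about 8 in all and at most 12, crops included, and the job is handed in when it is done.

Besides the shell and the picture viewer there is one more tool, called after "Emit:" by a JSON object that holds its "fn" and its "kwargs". move_arm: Moves the arm, as the interface text tells. Its arguments: {"type":"object","properties":{"increments":{"type":"array","items":{"type":"object","properties":{"tx":{"type":"number"},"ty":{"type":"number"},"tz":{"type":"number"},"rx":{"type":"number"},"ry":{"type":"number"},"rz":{"type":"number"},"gripper":{"type":"number"}}}},"squeeze":{"type":"number"}},"required":["increments"]}

```bash
ls; mkdir -p pics
cat > h.py <<'E'
import numpy as np, cv2
from scipy.spatial.transform import Rotation as Ro
from rig import r
def cam(name):
    m=r.camera_model(name); K=m
    if 'R' in m: R=np.array(m['R']);t=np.array(m['t'])
    else:
        s=r.sense(); H=np.array(m['hand_eye']); Rt=Ro.from_euler('xyz',s['tcp_rot']).as_matrix()
        Rw=Rt@H[:3,:3]; tw=Rt@H[:3,3]+np.array(s['eef_pos']); R=Rw.T; t=-R@tw
    return m,R,t
def ray(C,px,z):  # point on pixel (row,col) with optical depth z
    m,R,t=C; c=np.array([(px[1]-m['cx'])/m['fx'],(px[0]-m['cy'])/m['fy'],1])*z
    return R.T@(c-t)
def atplane(C,px,n,d): # intersect n.X=d
    m,R,t=C; o=-R.T@t; v=R.T@np.array([(px[1]-m['cx'])/m['fx'],(px[0]-m['cy'])/m['fy'],1])
    return o+v*(d-n@o)/(n@v)
def proj(C,X):
    m,R,t=C; c=R@np.asarray(X,float)+t; return np.array([m['cy']+m['fy']*c[1]/c[2],m['cx']+m['fx']*c[0]/c[2]])
E
python3 - <<'E'
from h import *
np.set_printoptions(precision=1,suppress=True)
for n in ['scene','side']:
    C=cam(n); p,d=r.grab_frame(n); cv2.imwrite(f'pics/{n}0.png',p[:,:,::-1]); np.save(f'{n}0.npy',d)
    for q in ['extractor','drawer','drawer_handle','keeper_mark','latch_lever','lever_tip','loop','loop_bar','loop_grip']:
        o=r.place_of(q,n)
        for k in o[:1]:
            a=k['location']; z=d[int(a[0]),int(a[1])]
            print(n,q,round(k['confidence'],2),np.array(a),z,ray(C,a,z))
print(r.sense())
E
```

```text
pics
scene drawer 0.48 [325.8 189.3] 933.59467 [ 530.  -508.    16.2]
scene drawer_handle 0.23 [190.1 425.6] 1123.5709 [686.5 182.5 141.3]
scene keeper_mark 0.56 [159.1 358. ] 1226.226 [459.  145.  155.8]
scene latch_lever 0.78 [176.4 377.3] 1145.5548 [564.5 112.7 160.6]
scene lever_tip 0.67 [155.3 379.7] 1274.384 [474.4 232.8 137.8]
scene loop 0.61 [171.6 380.8] 1145.4001 [565.1 126.1 171.4]
scene loop_bar 0.55 [146.8 364.3] 1137.236 [504.3 116.7 232.3]
scene loop_grip 0.69 [146.  370.3] 1571.5385 [277.8 425.2   4.9]
side extractor 0.79 [252.1 343.8] 1080.8385 [552.7 153.  140.2]
side drawer 0.77 [245.6 356.7] 1101.831 [508.8 154.4 127.5]
side drawer_handle 0.72 [225.6 385.7] 1149.4225 [396.7 145.9 106.2]
side keeper_mark 0.69 [229.5 366.2] 1105.2112 [463.  133.2 143.4]
side latch_lever 0.54 [243.4 333.6] 1078.2865 [565.3 119.9 152.8]
side lever_tip 0.52 [235.4 337.1] 1039.7108 [554.1 117.5 199. ]
side loop 0.51 [242.2 333.3] 1083.1633 [563.4 115.8 149.5]
side loop_bar 0.73 [241.8 335.7] 1060.3966 [561.6 123.8 171.9]
side loop_grip 0.71 [228.4 353.9] 1224.602 [461.2  84.2  31.4]
{'clock': 1.0, 'qpos': array([-1.1,  0.4,  1.6, -0. ,  1.2, -0. ]), 'qvel': array([ 0., -0., -0.,  0.,  0.,  0.]), 'joint_efforts': array([ -0. , -60.5, -34.2,   0. ,   0. ,   0. ]), 'eef_pos': array([ 274. , -561.8,  231.3]), 'tcp_rot': array([3.1, 0. , 0.5]), 'contact_force': array([-0. , -0.1,  0.6]), 'wrist_torque': array([-0.,  0.,  0.]), 'opening': 1.0026112762565618}
```

Run:
```python
import cv2
a=cv2.imread('pics/scene0.png');b=cv2.imread('pics/side0.png')
a=cv2.resize(a[100:300,240:540],(780,520)); b=cv2.resize(b[130:330,240:540],(780,520))
cv2.imwrite('pics/a.png',a);cv2.imwrite('pics/b.png',b)
```

```text
(no output)
```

View pics/a.png

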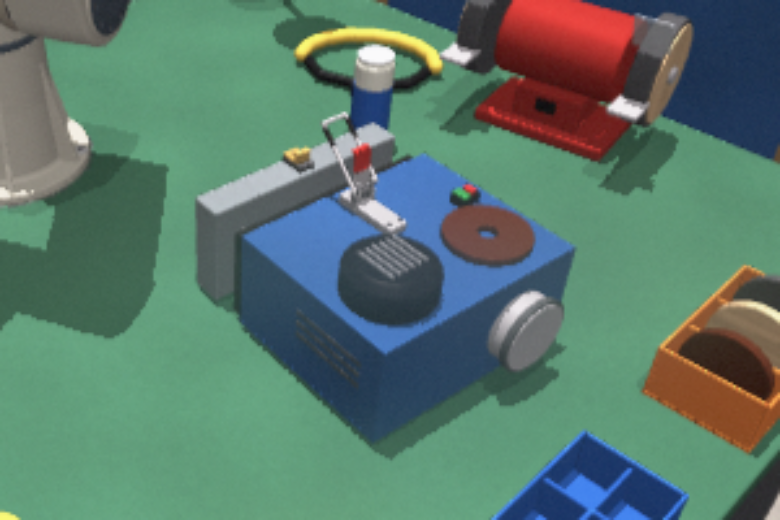

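View pics/b.png

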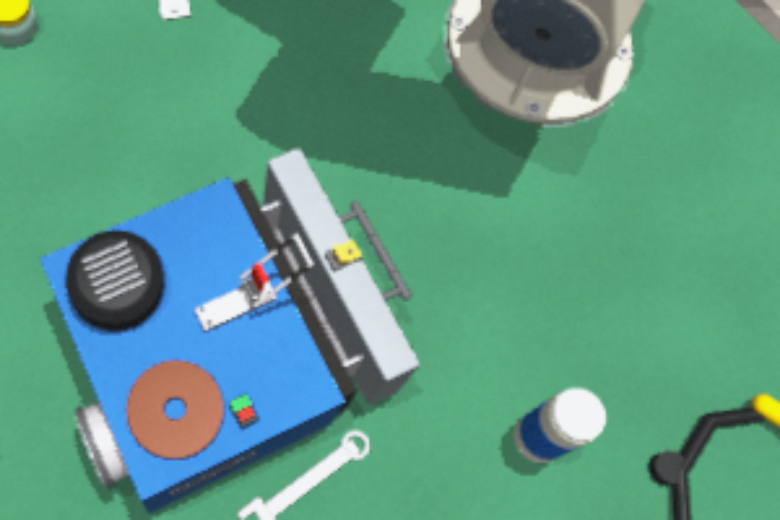

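The deck, drawer (open), upright lever (red end) and raised loop all show clearly. In the side crop, the keeper is at (347,252), the lever at (262,280) and the handle at (382,250). I'll fit the frame from the deck.

Run:
```python
from h import *
np.set_printoptions(precision=2,suppress=True)
C=cam('side'); d=np.load('side0.npy'); p=cv2.imread('pics/side0.png')
m,R,t=C
v,u=np.mgrid[:400,:640]
P=np.stack([(u-m['cx'])/m['fx']*d,(v-m['cy'])/m['fy']*d,d],-1)@R-(R.T@t)  # R.T@(c-t)
hsv=cv2.cvtColor(p,cv2.COLOR_BGR2HSV)
box=(v>130)&(v<330)&(u>240)&(u<420)
blue=box&(hsv[...,0]>98)&(hsv[...,0]<118)&(hsv[...,1]>120)
b=blue&(abs(P[...,2]-140)<10)
X=P[b]; print('deck n',len(X),'z',np.median(X[:,2]))
# refine using plane z=140 ray intersection
n=np.array([0,0,1.])
pts=np.array([atplane(C,(a,c),n,140)[:2] for a,c in zip(v[b],u[b])],np.float32)
rc=cv2.minAreaRect(pts); print(rc); print(cv2.boxPoints(rc))
# robust: front edge fit by quantiles in rect frame
g=box&(hsv[...,1]<60)&(abs(P[...,2]-140)<6)&(P[...,0]<520)
G=np.array([atplane(C,(a,c),n,140)[:2] for a,c in zip(v[g],u[g])],np.float32)
rg=cv2.minAreaRect(G); print('drawer',len(G),rg); print(cv2.boxPoints(rg))
y=box&(hsv[...,0]>15)&(hsv[...,0]<33)&(hsv[...,1]>100)
Y=P[y]; print('brass',len(Y),np.median(Y,0),Y[:,2].max())
Y=np.array([atplane(C,(a,c),n,161)[:2] for a,c in zip(v[y],u[y])],np.float32); print(cv2.minAreaRect(Y))
rd=box&((hsv[...,0]<6)|(hsv[...,0]>174))&(hsv[...,1]>150)&(P[...,2]>170)
print('red',rd.sum(),np.median(P[rd],0),P[rd].max(0) if rd.any() else 0,P[rd].min(0))
hi=box&(P[...,2]>190)&(P[...,0]<640)&(P[...,1]>60)&(P[...,1]<200); print('hi',hi.sum(),P[hi][::4])
```

```text
deck n 5548 z 139.85345997152467
((632.587890625, 115.35669708251953), (280.7997741699219, 230.05294799804688), 82.6058349609375)
[[500.45  -9.07]
 [728.59 -38.68]
 [764.73 239.79]
 [536.59 269.39]]
drawer 1284 ((476.3464660644531, 135.66378784179688), (278.8915710449219, 93.204833984375), 82.58354187011719)
[[412.13   3.4 ]
 [504.56  -8.63]
 [540.56 267.93]
 [448.13 279.96]]
brass 142 [ 579.36 -380.92   62.46] 1193.536657546961
((525.4569702148438, -94.23648071289062), (39.060394287109375, 521.4968872070312), 19.74127197265625)
red 34 [553.14 124.5  213.56] [556.47 134.21 220.81] [548.03 114.33 193.58]
hi 145 [[503.11 113.59 234.09]
 [502.86 117.66 235.46]
 [504.98 116.93 229.33]
 [511.88 113.67 224.27]
 [503.48 123.32 234.26]
 [504.68 125.26 232.92]
 [518.28 114.22 219.58]
 [502.15 130.62 234.01]
 [518.31 114.94 213.45]
 [525.19 111.46 207.64]
 [530.63 110.22 204.94]
 [504.48 138.64 233.36]
 [506.64 141.42 235.58]
 [535.15 112.49 201.19]
 [544.79 116.04 216.94]
 [550.98 115.77 217.9 ]
 [509.34 146.41 228.17]
 [551.62 117.03 213.86]
 [515.06 145.66 227.31]
 [553.34 119.56 214.76]
 [518.78 143.08 218.57]
 [553.82 116.54 199.44]
 [548.79 126.75 217.4 ]
 [519.01 147.54 222.04]
 [553.79 125.13 213.04]
 [525.61 144.13 215.74]
 [554.31 122.22 197.83]
 [548.81 131.82 213.72]
 [524.99 147.84 215.92]
 [552.62 132.76 214.04]
 [530.37 143.18 204.17]
 [554.83 131.91 206.94]
 [532.76 146.27 207.73]
 [539.14 142.46 199.71]
 [553.34 135.34 196.07]
 [556.57 135.6  193.47]
 [546.89 145.06 193.51]]
```

Deck fits exactly (280.8 × 230): extractor origin ≈ (518.5, 130.2), yaw −0.129, drawer joint ≈ 0.043. First move: yaw to the extractor's frame and shut the fingers.

Emit:
{"fn": "move_arm", "kwargs": {"increments": [{"rz":8.3,"gripper":-1},{"rz":8.3,"gripper":-1},{"rz":8.3,"gripper":-1},{"rz":8.3,"gripper":-1},{"gripper":-1}]}}

```text
invalid input
```

```bash
cat >> h.py <<'E'
O=np.array([518.5,130.2]); yw=-0.129
ex=np.array([np.cos(yw),np.sin(yw)]); ey=np.array([-np.sin(yw),np.cos(yw)])
def ext(X): X=np.asarray(X,float); return np.array([(X[:2]-O)@ex,(X[:2]-O)@ey,X[2]])
def st():
    np.set_printoptions(precision=2,suppress=True)
    s=r.sense(); R=Ro.from_euler('xyz',s['tcp_rot']).as_matrix(); f=np.array(s['contact_force'])
    print('t',s['clock'],'ext',ext(s['eef_pos']),'rot',np.array(s['tcp_rot']),'F(ext)',f[:2]@ex,f[:2]@ey,f[2],'open',s['opening'],'q',np.array(s['qpos']))
    return s,R
def to(e):  # tool-frame cm to ext target
    s,R=st(); w=np.r_[O+e[0]*ex+e[1]*ey,e[2]]; print('tool cm',R.T@(w-np.array(s['eef_pos']))/10)
E
python3 -c "
from h import *
to([-175,0,200])"
```

```text
t 1.0 ext [-153.48 -717.66  231.31] rot [3.14 0.   0.45] F(ext) -0.02610351473027903 -0.10046843198382112 0.5907377916294292 open 1.0026112762565618 q [-1.12  0.35  1.63 -0.    1.16 -0.  ]
tool cm [ 37.7  -61.11   3.13]
```

Emit:
{"fn": "move_arm", "kwargs": {"increments": [{"tx":0,"ty":0,"tz":0,"rx":0,"ry":0,"rz":8.3,"gripper":-1},{"tx":0,"ty":0,"tz":0,"rx":0,"ry":0,"rz":8.3,"gripper":-1},{"tx":0,"ty":0,"tz":0,"rx":0,"ry":0,"rz":8.3,"gripper":-1},{"tx":0,"ty":0,"tz":0,"rx":0,"ry":0,"rz":8.3,"gripper":-1},{"tx":0,"ty":0,"tz":0,"rx":0,"ry":0,"rz":0,"gripper":-1}], "squeeze": 20}}

```text
clock: 1.5
eef_pos: [274.0, -561.8, 231.3]
tcp_rot: [-3.142, -0.0, -0.128]
contact_force: [0.2, 0.1, 0.5]
opening: 0.144
```

```bash
python3 -c "
from h import *
to([-175,0,200])"
```

```text
t 1.5 ext [-153.48 -717.66  231.27] rot [-3.14 -0.   -0.13] F(ext) 0.20490435341520552 0.11005898983912489 0.4633950235440484 open 0.14402736441928188 q [-1.12  0.35  1.63  0.    1.16  0.58]
tool cm [ -2.07 -71.77   3.13]
```

Emit:
{"fn": "move_arm", "kwargs": {"increments": [{"tx":-0.1,"ty":-4.5,"gripper":-1},{"tx":-0.1,"ty":-4.5,"gripper":-1},{"tx":-0.1,"ty":-4.5,"gripper":-1},{"tx":-0.1,"ty":-4.5,"gripper":-1},{"tx":-0.1,"ty":-4.5,"gripper":-1},{"tx":-0.1,"ty":-4.5,"gripper":-1},{"tx":-0.2,"ty":-4.5,"gripper":-1},{"tx":-0.2,"ty":-4.5,"gripper":-1},{"tx":-0.2,"ty":-4.5,"gripper":-1},{"tx":-0.2,"ty":-4.5,"gripper":-1},{"tx":-0.2,"ty":-4.5,"gripper":-1},{"tx":-0.2,"ty":-4.5,"gripper":-1}], "squeeze": 20}}

```text
invalid input
```

```bash
python3 -c "
from h import *
to([-175,0,86])"
```

```text
t 1.5 ext [-153.48 -717.66  231.27] rot [-3.14 -0.   -0.13] F(ext) 0.20490435341520552 0.11005898983912489 0.4633950235440484 open 0.14402736441928188 q [-1.12  0.35  1.63  0.    1.16  0.58]
tool cm [ -2.07 -71.77  14.53]
```

All keys are needed in every row.

Emit:
{"fn": "move_arm", "kwargs": {"increments": [{"tx":-0.1,"ty":-4.5,"tz":0,"rx":0,"ry":0,"rz":0,"gripper":-1},{"tx":-0.1,"ty":-4.5,"tz":0,"rx":0,"ry":0,"rz":0,"gripper":-1},{"tx":-0.1,"ty":-4.5,"tz":0,"rx":0,"ry":0,"rz":0,"gripper":-1},{"tx":-0.1,"ty":-4.5,"tz":0,"rx":0,"ry":0,"rz":0,"gripper":-1},{"tx":-0.1,"ty":-4.5,"tz":0,"rx":0,"ry":0,"rz":0,"gripper":-1},{"tx":-0.1,"ty":-4.5,"tz":0,"rx":0,"ry":0,"rz":0,"gripper":-1},{"tx":-0.2,"ty":-4.5,"tz":0,"rx":0,"ry":0,"rz":0,"gripper":-1},{"tx":-0.2,"ty":-4.5,"tz":0,"rx":0,"ry":0,"rz":0,"gripper":-1},{"tx":-0.2,"ty":-4.5,"tz":0,"rx":0,"ry":0,"rz":0,"gripper":-1},{"tx":-0.2,"ty":-4.5,"tz":0,"rx":0,"ry":0,"rz":0,"gripper":-1},{"tx":-0.2,"ty":-4.5,"tz":0,"rx":0,"ry":0,"rz":0,"gripper":-1},{"tx":-0.2,"ty":-4.5,"tz":0,"rx":0,"ry":0,"rz":0,"gripper":-1}], "squeeze": 20}}

```text
clock: 2.7
eef_pos: [323.7, -22.1, 231.7]
tcp_rot: [-3.141, -0.002, -0.121]
contact_force: [1.9, 0.3, -0.2]
opening: -0.005
```

```bash
python3 -c "
from h import *
to([-175,0,86])"
```

```text
t 2.7 ext [-173.58 -176.12  231.7 ] rot [-3.14 -0.   -0.12] F(ext) 1.7976515370195503 0.531209061672019 -0.22725209714670302 open -0.0049503314151733814 q [-0.07 -0.15  2.21  0.    1.09  1.62]
tool cm [ -0.03 -17.61  14.57]
```

Emit:
{"fn": "move_arm", "kwargs": {"increments": [{"tx":0,"ty":-4,"tz":2,"rx":0,"ry":0,"rz":0,"gripper":-1},{"tx":0,"ty":-4,"tz":2.5,"rx":0,"ry":0,"rz":0,"gripper":-1},{"tx":0,"ty":-4,"tz":2.5,"rx":0,"ry":0,"rz":0,"gripper":-1},{"tx":0,"ty":-3,"tz":2.5,"rx":0,"ry":0,"rz":0,"gripper":-1},{"tx":0,"ty":-2,"tz":2.5,"rx":0,"ry":0,"rz":0,"gripper":-1},{"tx":0,"ty":-0.6,"tz":2.5,"rx":0,"ry":0,"rz":0,"gripper":-1},{"tx":1,"ty":0,"tz":0,"rx":0,"ry":0,"rz":0,"gripper":-1},{"tx":1,"ty":0,"tz":0,"rx":0,"ry":0,"rz":0,"gripper":-1},{"tx":0.5,"ty":0,"tz":0,"rx":0,"ry":0,"rz":0,"gripper":-1},{"tx":0,"ty":0,"tz":0,"rx":0,"ry":0,"rz":0,"gripper":-1},{"tx":0,"ty":0,"tz":0,"rx":0,"ry":0,"rz":0,"gripper":-1}], "squeeze": 20}}

```text
clock: 3.8
eef_pos: [371.3, 147.4, 87.1]
tcp_rot: [-3.141, -0.001, -0.127]
contact_force: [0.7, -0.4, 0.1]
opening: -0.002
```

```bash
python3 -c "
from h import *
to([-140,0,86])"
```

```text
t 3.8 ext [-148.19   -1.92   87.11] rot [-3.14 -0.   -0.13] F(ext) 0.7042675241642316 -0.2862813353928268 0.0683349886015987 open -0.001941256566631148 q [0.37 0.23 2.22 0.   0.69 2.07]
tool cm [ 0.82 -0.19  0.11]
```

Emit:
{"fn": "move_arm", "kwargs": {"increments": [{"tx":0.4,"ty":0,"tz":0,"rx":0,"ry":0,"rz":0,"gripper":-1},{"tx":0.3,"ty":0,"tz":0,"rx":0,"ry":0,"rz":0,"gripper":-1},{"tx":0.2,"ty":0,"tz":0,"rx":0,"ry":0,"rz":0,"gripper":-1},{"tx":0.2,"ty":0,"tz":0,"rx":0,"ry":0,"rz":0,"gripper":-1},{"tx":0.2,"ty":0,"tz":0,"rx":0,"ry":0,"rz":0,"gripper":-1},{"tx":0.2,"ty":0,"tz":0,"rx":0,"ry":0,"rz":0,"gripper":-1},{"tx":0.2,"ty":0,"tz":0,"rx":0,"ry":0,"rz":0,"gripper":-1},{"tx":0.2,"ty":0,"tz":0,"rx":0,"ry":0,"rz":0,"gripper":-1},{"tx":0.2,"ty":0,"tz":0,"rx":0,"ry":0,"rz":0,"gripper":-1},{"tx":0.2,"ty":0,"tz":0,"rx":0,"ry":0,"rz":0,"gripper":-1},{"tx":0.2,"ty":0,"tz":0,"rx":0,"ry":0,"rz":0,"gripper":-1}], "squeeze": 20}}

```text
clock: 4.9
eef_pos: [395.5, 144.5, 86.2]
tcp_rot: [3.141, 0.0, -0.126]
contact_force: [-2.9, -0.3, -0.4]
opening: -0.003
```

```bash
python3 -c "
from h import *
to([-114,0,86])"
```

```text
t 4.9 ext [-123.81   -1.66   86.21] rot [ 3.14  0.   -0.13] F(ext) -2.8099022412980874 -0.6219703041860251 -0.3848652467114495 open -0.0025542341154096973 q [ 0.35  0.26  2.18 -0.    0.71  2.04]
tool cm [ 0.98 -0.16  0.02]
```

Emit:
{"fn": "move_arm", "kwargs": {"increments": [{"tx":0.15,"ty":0,"tz":0,"rx":0,"ry":0,"rz":0,"gripper":-1},{"tx":0.15,"ty":0,"tz":0,"rx":0,"ry":0,"rz":0,"gripper":-1},{"tx":0.15,"ty":0,"tz":0,"rx":0,"ry":0,"rz":0,"gripper":-1},{"tx":0.1,"ty":0,"tz":0,"rx":0,"ry":0,"rz":0,"gripper":-1},{"tx":0.1,"ty":0,"tz":0,"rx":0,"ry":0,"rz":0,"gripper":-1},{"tx":0.1,"ty":0,"tz":0,"rx":0,"ry":0,"rz":0,"gripper":-1}], "squeeze": 20}}

```text
clock: 5.5
eef_pos: [402.9, 143.6, 86.2]
tcp_rot: [3.142, 0.0, -0.126]
contact_force: [-1.5, -1.2, 0.0]
opening: -0.0
```

```bash
python3 -c "
from h import *
to([-114,0,86])"
```

```text
t 5.5 ext [-116.34   -1.55   86.25] rot [ 3.14  0.   -0.13] F(ext) -1.3506024155738439 -1.365793839349592 0.015058990499309699 open -0.00012331455447791022 q [0.34 0.27 2.16 0.   0.71 2.04]
tool cm [ 0.23 -0.15  0.02]
```

Emit:
{"fn": "move_arm", "kwargs": {"increments": [{"tx":0.1,"ty":0,"tz":0,"rx":0,"ry":0,"rz":0,"gripper":-1},{"tx":0.1,"ty":0,"tz":0,"rx":0,"ry":0,"rz":0,"gripper":-1}], "squeeze": 20}}

```text
clock: 5.7
eef_pos: [404.9, 143.4, 86.3]
tcp_rot: [3.142, 0.0, -0.126]
contact_force: [-1.9, -1.4, -0.9]
opening: 0.006
```

Emit:
{"fn": "move_arm", "kwargs": {"increments": [{"tx":0.1,"ty":0,"tz":0,"rx":0,"ry":0,"rz":0,"gripper":-1},{"tx":0,"ty":0,"tz":0,"rx":0,"ry":0,"rz":0,"gripper":-1}], "squeeze": 20}}

```text
clock: 5.9
eef_pos: [406.2, 143.4, 86.3]
tcp_rot: [-3.141, -0.0, -0.126]
contact_force: [-1.8, -0.7, -0.4]
opening: 0.003
```

Emit:
{"fn": "move_arm", "kwargs": {"increments": [{"tx":0.05,"ty":0,"tz":0,"rx":0,"ry":0,"rz":0,"gripper":-1},{"tx":0.05,"ty":0,"tz":0,"rx":0,"ry":0,"rz":0,"gripper":-1}], "squeeze": 20}}

```text
clock: 6.1
eef_pos: [406.9, 143.3, 86.3]
tcp_rot: [-3.141, -0.0, -0.126]
contact_force: [-1.8, -1.0, 0.7]
opening: 0.0
```

Emit:
{"fn": "move_arm", "kwargs": {"increments": [{"tx":0.05,"ty":0,"tz":0,"rx":0,"ry":0,"rz":0,"gripper":-1},{"tx":0.05,"ty":0,"tz":0,"rx":0,"ry":0,"rz":0,"gripper":-1}], "squeeze": 20}}

```text
clock: 6.3
eef_pos: [407.9, 143.1, 86.3]
tcp_rot: [-3.142, -0.0, -0.126]
contact_force: [-1.8, 0.3, -0.0]
opening: 0.0
```

Emit:
{"fn": "move_arm", "kwargs": {"increments": [{"tx":0.05,"ty":0,"tz":0,"rx":0,"ry":0,"rz":0,"gripper":-1},{"tx":0.05,"ty":0,"tz":0,"rx":0,"ry":0,"rz":0,"gripper":-1}], "squeeze": 20}}

```text
clock: 6.5
eef_pos: [408.6, 143.0, 86.3]
tcp_rot: [-3.142, 0.001, -0.126]
contact_force: [-4.4, 1.5, 2.7]
opening: -0.002
```

Emit:
{"fn": "move_arm", "kwargs": {"increments": [{"tx":0.03,"ty":0,"tz":0,"rx":0,"ry":0,"rz":0,"gripper":-1},{"tx":0,"ty":0,"tz":0,"rx":0,"ry":0,"rz":0,"gripper":-1}], "squeeze": 20}}

```text
clock: 6.7
eef_pos: [408.8, 142.9, 86.3]
tcp_rot: [3.142, 0.001, -0.126]
contact_force: [-4.5, 1.7, 1.3]
opening: -0.002
```

Emit:
{"fn": "move_arm", "kwargs": {"increments": [{"tx":-1,"ty":0,"tz":0,"rx":0,"ry":0,"rz":0,"gripper":-1},{"tx":-2,"ty":0,"tz":0,"rx":0,"ry":0,"rz":0,"gripper":-1},{"tx":-2,"ty":0,"tz":-3,"rx":0,"ry":0,"rz":0,"gripper":-1},{"tx":0,"ty":0,"tz":-4,"rx":0,"ry":0,"rz":0,"gripper":-0.5},{"tx":0,"ty":0,"tz":-4,"rx":0,"ry":0,"rz":0,"gripper":0.5},{"tx":0,"ty":0,"tz":-4,"rx":0,"ry":0,"rz":0,"gripper":0.7},{"tx":0,"ty":0,"tz":-4,"rx":0,"ry":0,"rz":0,"gripper":0.7},{"tx":1,"ty":0,"tz":-4,"rx":0,"ry":0,"rz":0,"gripper":0.7},{"tx":3,"ty":0,"tz":0,"rx":0,"ry":0,"rz":0,"gripper":0.7},{"tx":3,"ty":0,"tz":0,"rx":0,"ry":0,"rz":0,"gripper":0.7},{"tx":0,"ty":0,"tz":0,"rx":0,"ry":0,"rz":0,"gripper":0.7}], "squeeze": 20}}

```text
clock: 7.8
eef_pos: [431.9, 140.3, 316.8]
tcp_rot: [-3.141, -0.003, -0.127]
contact_force: [0.5, 0.0, -0.6]
opening: 0.848
```

```bash
cat > look.py <<'E'
import sys
from h import *
st()
for n in sys.argv[2:]:
    C=cam(n); p,d=r.grab_frame(n); cv2.imwrite(f'pics/{n}{sys.argv[1]}.png',p[:,:,::-1]); np.save(f'{n}{sys.argv[1]}.npy',d)
    if n!='wrist': p=cv2.resize(p[130:330,240:540] if n=='side' else p[100:300,240:540],(780,520),interpolation=cv2.INTER_CUBIC)
    cv2.imwrite(f'pics/v{n}{sys.argv[1]}.png',p[:,:,::-1])
    for q in ['keeper_mark','lever_tip','loop_bar','loop_grip']:
        for k in r.place_of(q,n)[:1]:
            a=np.array(k['location']); b=np.clip(a.astype(int),0,[399,639])
            X=ext(atplane(C,a,np.r_[ey,0],ey@O)) if n=='scene' else ext(ray(C,a,d[b[0],b[1]]))
            print(n,q,round(k['confidence'],2),a,X)
E
python3 look.py 1 wrist side
```

```text
t 7.8 ext [-87.18  -1.16 316.77] rot [-3.14 -0.   -0.13] F(ext) 0.522670147509857 0.08522706295361603 -0.62410873329498 open 0.8483601369350904 q [ 0.31 -0.    1.88 -0.    1.27  2.01]
wrist keeper_mark 0.7 [123.6 320.9] [-32.69   0.56 161.12]
wrist lever_tip 0.74 [ 24.5 321.5] [ 34.32  -0.28 216.3 ]
wrist loop_bar 0.85 [ 94.9 321.2] [ -8.03   0.55 128.69]
wrist loop_grip 0.65 [ 83.  320.1] [  2.09   1.49 138.49]
side keeper_mark 0.76 [235.5 359.7] [-29.9    4.48 146.08]
side lever_tip 0.49 [237.7 337.1] [ 37.68  -5.52 187.05]
side loop_bar 0.48 [224.5 356.3] [-16.2   -4.83 230.02]
side loop_grip 0.52 [228.7 354.5] [-27.69 -21.87 138.07]
```

View pics/vwrist1.png

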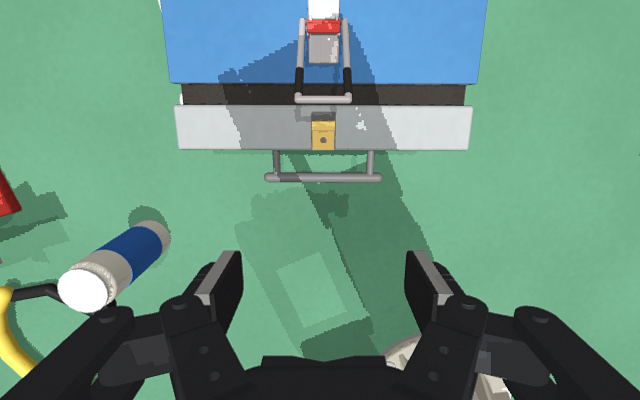

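Wrist view: loop bar at row 99, cols 296–350, with black sleeves above it. Keeper is at rows 112–150 around col 323 and the red lever end at row 27. All centred on y≈0. Next, profile the depth down the middle.

Run:
```python
from h import *
np.set_printoptions(precision=1,suppress=True)
C=cam('wrist'); d=np.load('wrist1.npy'); p=cv2.imread('pics/wrist1.png')
for u in (316,323,330):
    print(u,[(v,)+tuple(np.round(ext(ray(C,(v,u),d[v,u])),1)) for v in range(104,152,2)])
for v,u in [(97,310),(99,310),(99,323),(99,338),(97,338),(85,297),(85,349),(70,298),(70,348),(27,323),(22,323),(32,323)]: print(v,u,ext(ray(C,(v,u),d[v,u])))
```

```text
316 [(104, np.float64(-20.2), np.float64(5.3), np.float64(127.9)), (106, np.float64(-21.9), np.float64(5.1), np.float64(136.9)), (108, np.float64(-23.7), np.float64(5.1), np.float64(138.5)), (110, np.float64(-25.4), np.float64(5.1), np.float64(139.1)), (112, np.float64(-27.0), np.float64(4.9), np.float64(146.6)), (114, np.float64(-28.8), np.float64(4.9), np.float64(145.7)), (116, np.float64(-30.5), np.float64(4.9), np.float64(147.2)), (118, np.float64(-32.3), np.float64(4.9), np.float64(146.9)), (120, np.float64(-34.1), np.float64(4.9), np.float64(147.1)), (122, np.float64(-35.1), np.float64(4.6), np.float64(160.7)), (124, np.float64(-36.8), np.float64(4.6), np.float64(160.6)), (126, np.float64(-38.5), np.float64(4.6), np.float64(160.6)), (128, np.float64(-40.2), np.float64(4.6), np.float64(160.2)), (130, np.float64(-42.8), np.float64(4.9), np.float64(149.5)), (132, np.float64(-44.6), np.float64(4.9), np.float64(150.1)), (134, np.float64(-46.3), np.float64(4.9), np.float64(150.4)), (136, np.float64(-48.0), np.float64(4.9), np.float64(151.4)), (138, np.float64(-50.0), np.float64(4.9),
[... 3047 characters left out ...]
140, np.float64(-51.8), np.float64(-8.0), np.float64(149.8)), (142, np.float64(-53.6), np.float64(-8.0), np.float64(150.0)), (144, np.float64(-55.3), np.float64(-8.0), np.float64(150.4)), (146, np.float64(-57.0), np.float64(-8.0), np.float64(151.4)), (148, np.float64(-59.2), np.float64(-8.0), np.float64(148.9)), (150, np.float64(-81.9), np.float64(-11.0), np.float64(-1.2))]
97 310 [-15.2   6.9 233. ]
99 310 [-16.4   6.9 233.1]
99 323 [-16.4  -1.6 233.6]
99 338 [-16.3 -11.3 232.3]
97 338 [-15.1 -11.3 231.9]
85 297 [ -7.4  15.9 223. ]
85 349 [ -7.4 -18.7 225.9]
70 298 [  2.7  15.7 215. ]
70 348 [  2.9 -18.6 214.5]
27 323 [ 29.4  -1.4 214.8]
22 323 [ 32.3  -1.4 215.3]
32 323 [ 26.2  -1.4 215.7]
```

Keeper measured from the depth profile: lip from −34.5 to −41.3, so the wall face is ≈ −37.5 (set about 5 mm outwards). Loop bar ≈ (−15.5, 231) and legs at the grip point ≈ (−6, 222). Moving down over the legs.

Emit:
{"fn": "move_arm", "kwargs": {"increments": [{"tx":2,"ty":0,"tz":0,"rx":0,"ry":0,"rz":0,"gripper":0.5},{"tx":3,"ty":0,"tz":0,"rx":0,"ry":0,"rz":0,"gripper":0.5},{"tx":2.1,"ty":0,"tz":1,"rx":0,"ry":0,"rz":0,"gripper":0.5},{"tx":1,"ty":0,"tz":2,"rx":0,"ry":0,"rz":0,"gripper":0.5},{"tx":0,"ty":0,"tz":3,"rx":0,"ry":0,"rz":0,"gripper":0.5},{"tx":0,"ty":0,"tz":2,"rx":0,"ry":0,"rz":0,"gripper":0.5},{"tx":0,"ty":0,"tz":1.5,"rx":0,"ry":0,"rz":0,"gripper":0.5},{"tx":0,"ty":0,"tz":0.9,"rx":0,"ry":0,"rz":0,"gripper":0.5},{"tx":0,"ty":0,"tz":0,"rx":0,"ry":0,"rz":0,"gripper":0.5},{"tx":0,"ty":0,"tz":0,"rx":0,"ry":0,"rz":0,"gripper":0.5}], "squeeze": 20}}

```text
clock: 9.3
eef_pos: [509.7, 130.4, 212.9]
tcp_rot: [-3.141, -0.001, -0.126]
contact_force: [-1.1, 1.0, -0.2]
opening: 0.749
```

```bash
python3 look.py 2 wrist; python3 -c "
from h import *
to([-6,-1,209])"
```

```text
t 9.3 ext [ -8.77  -0.97 212.87] rot [-3.14 -0.   -0.13] F(ext) -1.2560726829456736 0.8593915444350337 -0.23988696684914373 open 0.7493533182701249 q [0.25 0.22 1.86 0.   1.06 1.94]
wrist keeper_mark 0.67 [249.4 322.2] [-30.31  -1.   152.69]
wrist lever_tip 0.97 [174.  322.6] [ 34.27  -1.28 217.06]
wrist loop_bar 0.93 [288.8 320.1] [-12.26  -0.39 230.8 ]
t 9.55 ext [ -8.71  -1.02 213.02] rot [-3.14 -0.   -0.13] F(ext) 0.2791690213793358 0.1347714609137325 0.30859937822773675 open 0.7532523928910339 q [0.25 0.22 1.86 0.   1.06 1.94]
tool cm [ 0.27 -0.    0.4 ]
```

View pics/vwrist2.png

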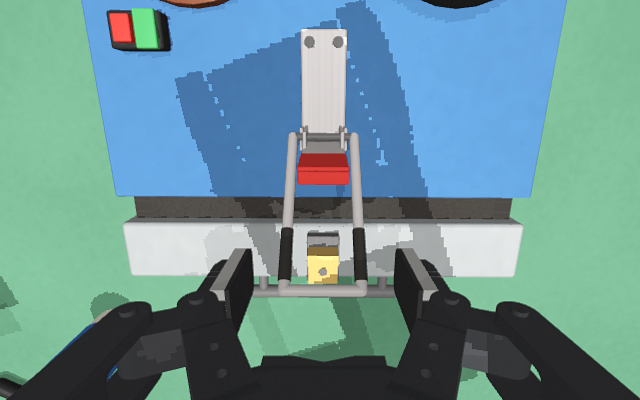

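Centred: legs (cols 282–362) lie between the pads, with the sleeves at the pads. Close lightly.

Emit:
{"fn": "move_arm", "kwargs": {"increments": [{"tx":0.4,"ty":0,"tz":0.5,"rx":0,"ry":0,"rz":0,"gripper":0.2},{"tx":0,"ty":0,"tz":0,"rx":0,"ry":0,"rz":0,"gripper":-0.05},{"tx":0,"ty":0,"tz":0,"rx":0,"ry":0,"rz":0,"gripper":-0.2},{"tx":0,"ty":0,"tz":0,"rx":0,"ry":0,"rz":0,"gripper":-0.3},{"tx":0,"ty":0,"tz":0,"rx":0,"ry":0,"rz":0,"gripper":-0.3}], "squeeze": 20}}

```text
clock: 10.05
eef_pos: [513.5, 129.9, 207.3]
tcp_rot: [-3.141, -0.0, -0.126]
contact_force: [1.5, 3.4, -2.6]
opening: 0.435
```

```bash
python3 look.py 3 wrist
```

```text
t 10.05 ext [ -4.9   -0.89 207.26] rot [-3.14 -0.   -0.13] F(ext) 1.074515053801688 3.608290595579192 -2.5990189921257243 open 0.43472270980303646 q [0.24 0.23 1.86 0.   1.05 1.94]
wrist keeper_mark 0.85 [257.6 324.9] [-31.36  -2.7  149.24]
wrist lever_tip 0.83 [183.6 319.9] [ 35.34  -0.12 217.12]
wrist loop_bar 0.75 [303.6 319.8] [-11.17  -0.26 231.77]
wrist loop_grip 0.16 [144.1 323.2] [ 46.12  -1.37 173.72]
```

Gripped (37 mm). Move the grip out and down to just above the keeper level.

Emit:
{"fn": "move_arm", "kwargs": {"increments": [{"tx":-0.3,"ty":0,"tz":0.3,"rx":0,"ry":0,"rz":0,"gripper":-0.3},{"tx":-0.5,"ty":0,"tz":0.6,"rx":0,"ry":0,"rz":0,"gripper":-0.3},{"tx":-0.5,"ty":0,"tz":0.6,"rx":0,"ry":0,"rz":0,"gripper":-0.3},{"tx":-0.5,"ty":0,"tz":0.6,"rx":0,"ry":0,"rz":0,"gripper":-0.3},{"tx":-0.5,"ty":0,"tz":0.6,"rx":0,"ry":0,"rz":0,"gripper":-0.3},{"tx":0,"ty":0,"tz":0,"rx":0,"ry":0,"rz":0,"gripper":-0.3}], "squeeze": 20}}

```text
clock: 10.9
eef_pos: [489.5, 132.7, 179.2]
tcp_rot: [3.142, 0.001, -0.126]
contact_force: [1.4, 4.7, 0.8]
opening: 0.435
```

```bash
python3 look.py 4 wrist
```

```text
t 10.9 ext [-29.11  -1.21 179.18] rot [ 3.14  0.   -0.13] F(ext) 0.7438237855987067 4.882279274668159 0.7759734267297521 open 0.4346866418724872 q [0.26 0.23 1.93 0.   0.98 1.96]
wrist keeper_mark 0.77 [241.2 322.3] [-30.73  -1.38 151.42]
wrist lever_tip 0.79 [185.2 319.7] [ 15.37  -0.56 208.67]
wrist loop_bar 0.79 [300.7 318.5] [-35.23  -0.01 201.83]
```

View pics/vwrist4.png

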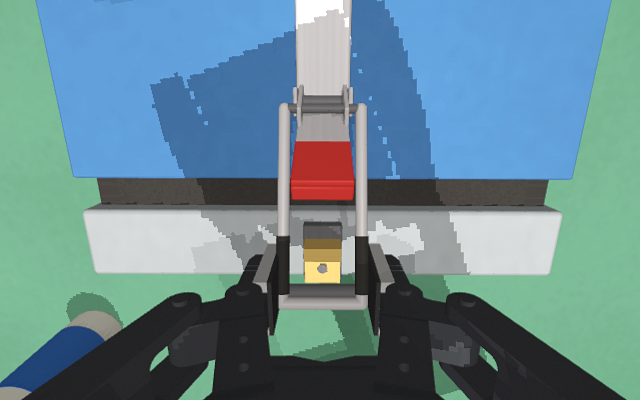

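Loop follows well: bar at row 301 and ≈ (−38, 201), lever at ≈ 1.97 rad. The legs sit about 19 mm up the fingers, which is too deep for the drawer top, so I regrip 8 mm higher and slightly farther from the bar.

Emit:
{"fn": "move_arm", "kwargs": {"increments": [{"tx":0,"ty":0,"tz":0,"rx":0,"ry":0,"rz":0,"gripper":0.15},{"tx":0,"ty":0,"tz":0,"rx":0,"ry":0,"rz":0,"gripper":0.15},{"tx":0.2,"ty":0,"tz":-0.4,"rx":0,"ry":0,"rz":0,"gripper":0.15},{"tx":0.2,"ty":-0.05,"tz":-0.4,"rx":0,"ry":0,"rz":0,"gripper":0.15},{"tx":0,"ty":0,"tz":0,"rx":0,"ry":0,"rz":0,"gripper":-0.3},{"tx":0,"ty":0,"tz":0,"rx":0,"ry":0,"rz":0,"gripper":-0.3},{"tx":0,"ty":0,"tz":0,"rx":0,"ry":0,"rz":0,"gripper":-0.3}], "squeeze": 20}}

```text
clock: 11.85
eef_pos: [494.9, 132.7, 188.5]
tcp_rot: [-3.141, -0.001, -0.126]
contact_force: [1.7, 0.9, 0.2]
opening: 0.43
```

```bash
python3 look.py 5 wrist
python3 - <<'E'
from h import *
C=cam('wrist'); d=np.load('wrist5.npy'); np.set_printoptions(precision=1,suppress=True)
a=np.load('wrist5.npy')
for v in range(284,312,2): print(v,[ext(ray(C,(v,u),d[v,u])) for u in (300,320,340)])
for v,u in [(230,284),(230,362),(250,284),(250,362),(180,284),(180,364),(105,322),(270,270),(270,375),(260,262),(260,384)]: print(v,u,ext(ray(C,(v,u),d[v,u])))
E
```

```text
t 11.85 ext [-23.68  -0.59 188.45] rot [-3.14 -0.   -0.13] F(ext) 1.608647800424264 1.1240027257954894 0.22592880058901582 open 0.42993770896075606 q [ 0.26  0.23  1.91 -0.    1.    1.96]
wrist keeper_mark 0.56 [243.2 322.9] [-30.51  -1.08 151.5 ]
wrist lever_tip 0.79 [190.8 323.5] [ 16.69  -1.29 210.36]
wrist loop_bar 0.87 [300.8 321.2] [-34.99  -0.46 203.31]
284 [array([-89. ,  16.8,  98.1]), array([-88.6,   1.1,  98.7]), array([-87.7, -14.5, 100.1])]
286 [array([-88.5,  16.6, 101.9]), array([-88.8,   1.1, 101.2]), array([-87.7, -14.4, 102.9])]
288 [array([-89. ,  16.5, 103.9]), array([-89.7,   1.1, 102.7]), array([-90. , -14.4, 102. ])]
290 [array([-90.6,  16.5, 104.2]), array([-90.9,   1.1, 103.6]), array([-90. , -14.3, 104.9])]
292 [array([-91.3,  16.4, 105.9]), array([-91.1,   1. , 106.1]), array([-92.5, -14.4, 103.8])]
294 [array([-93.3,  16.4, 105.5]), array([-93.5,   1. , 105.1]), array([-93.5, -14.4, 105. ])]
296 [array([-34.8,   9. , 200. ]), array([-34.2,   0.1, 200.8]), array([-34.1,  -8.8, 201. ])]
298 [array([-35. ,   8.9, 201.2]), array([-35. ,   0.1, 201.2]), array([
[... 218 characters left out ...]
array([-36.4,   8.8, 203.7]), array([-36.8,   0.1, 203.1]), array([-37.1,  -8.8, 202.6])]
306 [array([-38.6,   9. , 201.9]), array([-37.8,   0.1, 203.1]), array([-37.4,  -8.7, 203.6])]
308 [array([-177.9,   25. ,    0. ]), array([-177.5,    2.1,    0.4]), array([-178. ,  -20.8,   -0.4])]
310 [array([-181.3,   25.1,   -1. ]), array([-181. ,    2.1,   -0.8]), array([-180.5,  -20.8,   -0.1])]
230 284 [ -6.6  16.3 191.5]
230 362 [ -6.7 -18.7 190.9]
250 284 [-14.4  16.1 195.6]
250 362 [-14.2 -18.4 195.8]
180 284 [ 14.7  16.5 184.2]
180 364 [ 14.7 -19.6 183.7]
105 322 [ 47.   -0.4 151.9]
270 270 [-12.4  18.8 217.7]
270 375 [-12.  -20.8 218. ]
260 262 [-12.4  23.3 209.4]
260 384 [-12.4 -25.7 208.9]
```

Emit:
{"fn": "move_arm", "kwargs": {"increments": [{"tx":-0.4,"ty":0,"tz":0.5,"rx":0,"ry":0,"rz":0,"gripper":-0.3},{"tx":-0.4,"ty":0,"tz":0.6,"rx":0,"ry":0,"rz":0,"gripper":-0.3},{"tx":-0.3,"ty":0,"tz":0.6,"rx":0,"ry":0,"rz":0,"gripper":-0.3},{"tx":-0.1,"ty":0,"tz":0.6,"rx":0,"ry":0,"rz":0,"gripper":-0.3},{"tx":0,"ty":0,"tz":0.6,"rx":0,"ry":0,"rz":0,"gripper":-0.3},{"tx":0,"ty":0,"tz":0.2,"rx":0,"ry":0,"rz":0,"gripper":-0.3},{"tx":0,"ty":0,"tz":0,"rx":0,"ry":0,"rz":0,"gripper":-0.3}], "squeeze": 20}}

```text
clock: 12.8
eef_pos: [481.1, 134.1, 156.3]
tcp_rot: [3.141, 0.003, -0.126]
contact_force: [-4.2, 3.6, 1.5]
opening: 0.432
```

```bash
python3 look.py 6 wrist scene
python3 - <<'E'
from h import *
C=cam('wrist'); d=np.load('wrist6.npy'); np.set_printoptions(precision=1,suppress=True)
for v in range(230,316,4): print(v,[ext(ray(C,(v,u),d[v,u])) for u in (310,330)])
for u in (284,288,356,360): print(u,[ext(ray(C,(v,u),d[v,u])) for v in (140,180,210)])
E
```

```text
t 12.8 ext [-37.6   -0.95 156.29] rot [ 3.14  0.   -0.13] F(ext) -4.62936127528752 3.075014571248153 1.5348866391803782 open 0.432327258981901 q [0.27 0.25 1.97 0.   0.93 1.96]
wrist keeper_mark 0.81 [242.  323.3] [-30.64  -1.67 149.19]
wrist lever_tip 0.88 [219.9 320.1] [ -4.63  -0.48 189.14]
wrist loop_bar 0.9 [287.9 321.1] [-46.3   -0.72 164.89]
wrist loop_grip 0.64 [297.3 320.6] [-49.81  -0.51 167.01]
scene keeper_mark 0.58 [164.3 365.7] [-17.03  -0.   163.03]
scene lever_tip 0.7 [158.9 370.9] [  3.26  -0.   193.13]
scene loop_bar 0.41 [158.5 357.5] [-55.55  -0.   163.58]
scene loop_grip 0.4 [159.2 364.1] [-25.73  -0.   176.77]
230 [array([-25.1,   4.8, 147.7]), array([-24.8,  -4.9, 148.4])]
234 [array([-27.3,   4.8, 147.5]), array([-27.4,  -4.9, 147.3])]
238 [array([-29.3,   4.9, 147.8]), array([-29.4,  -4.9, 147.4])]
242 [array([-30.5,   4.8, 149.8]), array([-30.5,  -4.9, 149.8])]
246 [array([-30.8,   4.6, 153.8]), array([-30.5,  -4.8, 154.3])]
250 [array([-30.6,   4.4, 158.6]), array([-30.8,  -4.8, 158. ])]
254 [array([-30.8,   4.3, 162.4]), array([-30.9,  -4.7, 162.1])]
258 [
[... 661 characters left out ...]
8,   7. , 104.9]), array([-91.2,  -6.3, 104.2])]
302 [array([-94.1,   7.1, 104.5]), array([-93.8,  -6.3, 104.9])]
306 [array([-98.3,   7.2, 102.9]), array([-97.7,  -6.4, 103.6])]
310 [array([-173.4,   11.7,   -0.1]), array([-174. ,   -9.1,   -1. ])]
314 [array([-177.7,   11.7,    0.6]), array([-178.3,   -9.1,   -0.3])]
284 [array([ 20.8,  13.5, 170.7]), array([  5.1,  14. , 170.3]), array([ -7.6,  14.4, 169.6])]
288 [array([ 17.4,  15.1, 140.6]), array([  4.4,  12.7, 167.2]), array([ -7.9,  12.9, 168.7])]
356 [array([ 17.4, -17. , 139.8]), array([ -4.5, -18.7, 128.9]), array([-17.7, -18.1, 139. ])]
360 [array([ 20.8, -15.5, 170.3]), array([  5.1, -16.1, 169.9]), array([ -7.9, -16.7, 168.6])]
```

View pics/vwrist6.png

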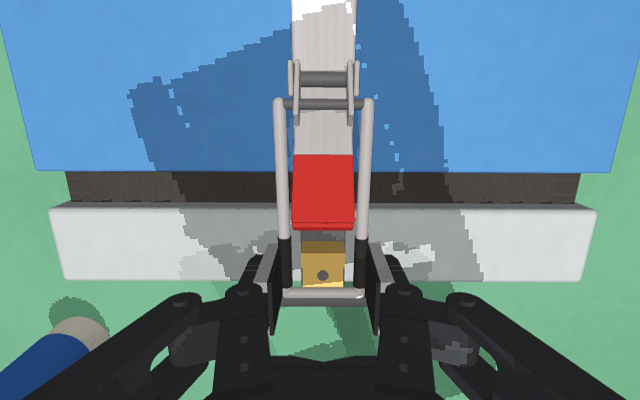

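Bar (row 293) is in front of the lip (row 268), about 8.7 mm clear by the same view's depth, at z≈164.7. Lowering it beside the keeper.

Emit:
{"fn": "move_arm", "kwargs": {"increments": [{"tx":0,"ty":-0.05,"tz":0.2,"rx":0,"ry":0,"rz":0,"gripper":-0.3},{"tx":0,"ty":0,"tz":0.2,"rx":0,"ry":0,"rz":0,"gripper":-0.3},{"tx":0,"ty":0,"tz":0.2,"rx":0,"ry":0,"rz":0,"gripper":-0.3},{"tx":0,"ty":0,"tz":0.1,"rx":0,"ry":0,"rz":0,"gripper":-0.3},{"tx":0,"ty":0,"tz":0,"rx":0,"ry":0,"rz":0,"gripper":-0.3}], "squeeze": 20}}

```text
clock: 13.8
eef_pos: [482.2, 134.4, 149.9]
tcp_rot: [3.141, 0.001, -0.126]
contact_force: [-5.3, 1.8, 2.3]
opening: 0.433
```

```bash
cat > bar.py <<'E'
import sys
from h import *
st(); n=sys.argv[1]
C=cam('wrist'); p,d=r.grab_frame('wrist'); cv2.imwrite(f'pics/wrist{n}.png',p[:,:,::-1]); np.set_printoptions(precision=1,suppress=True)
for v in range(250,306,3): print(v,ext(ray(C,(v,312),d[v,312])),ext(ray(C,(v,330),d[v,330])))
for u in (284,360): print('leg',u,[ext(ray(C,(v,u),d[v,u])) for v in (140,180,210)])
for k in r.place_of('lever_tip','wrist')[:1]: a=k['location']; print('tip',ext(ray(C,a,d[int(a[0]),int(a[1])])))
E
python3 bar.py 7
```

```text
t 13.8 ext [-36.55  -0.53 149.93] rot [ 3.14  0.   -0.13] F(ext) -5.513478944477889 1.1205888901242493 2.2583946522793457 open 0.4329661887593118 q [ 0.27  0.26  1.97 -0.    0.91  1.97]
250 [-30.8   4.  149.4] [-30.3  -4.4 150.3]
253 [-30.8   3.9 152.5] [-31.   -4.3 152.2]
256 [-30.6   3.8 156. ] [-30.9  -4.3 155.4]
259 [-30.1   3.7 159.9] [-30.7  -4.2 158.8]
262 [-31.    3.7 161.2] [-30.6  -4.1 161.7]
265 [-32.3   3.7 161.3] [-32.8  -4.2 160.3]
268 [-34.3   3.7 160.4] [-33.3  -4.2 162.1]
271 [-35.7   3.7 160.5] [-35.   -4.2 161.6]
274 [-37.1   3.7 160.5] [-37.2  -4.2 160.4]
277 [-43.9   4.1 151.2] [-44.1  -4.5 150.7]
280 [-46.2   4.1 150. ] [-45.9  -4.5 150.5]
283 [-47.6   4.1 150.3] [-47.7  -4.5 150.2]
286 [-49.2   4.1 150.4] [-48.5  -4.5 151.5]
289 [-45.2   3.8 159.6] [-45.5  -4.3 159. ]
292 [-46.8   3.8 159.5] [-46.4  -4.3 160. ]
295 [-47.7   3.8 160.5] [-47.8  -4.3 160.3]
298 [-55.8   4.2 150.4] [-55.1  -4.6 151.4]
301 [-88.7   5.9 103. ] [-89.1  -5.8 102.4]
304 [-89.7   5.9 104.9] [-90.   -5.8 104.4]
leg 284 [array([ 22.5,  13.2, 170.2]), array([  7.1,  13.9, 168.3]), array([ -5.6,  14.5, 166.2])]
leg 360 [array([ 19.2, -17.7, 139.6]), array([  6.5, -15.5, 165.1]), array([ -5.8, -15.9, 165.3])]
tip [ -3.7  -0.9 188.7]
```

Emit:
{"fn": "move_arm", "kwargs": {"increments": [{"tx":0,"ty":0,"tz":0.15,"rx":0,"ry":0,"rz":0,"gripper":-0.3},{"tx":0,"ty":0,"tz":0.15,"rx":0,"ry":0,"rz":0,"gripper":-0.3},{"tx":0,"ty":0,"tz":0,"rx":0,"ry":0,"rz":0,"gripper":-0.3}], "squeeze": 20}}

```text
clock: 14.2
eef_pos: [482.8, 134.4, 147.2]
tcp_rot: [3.141, -0.0, -0.126]
contact_force: [-3.7, -1.3, 1.9]
opening: 0.431
```

```bash
python3 bar.py 8
```

```text
t 14.2 ext [-35.96  -0.42 147.16] rot [ 3.14 -0.   -0.13] F(ext) -3.5263493077790993 -1.7748488574247252 1.9104884171566892 open 0.43060979654496834 q [ 0.27  0.27  1.97 -0.    0.9   1.97]
250 [-29.3   4.1 148.5] [-30.   -4.3 147. ]
253 [-30.9   4.1 148.5] [-31.   -4.3 148.1]
256 [-31.1   4.  151.2] [-30.8  -4.2 151.5]
259 [-30.9   3.9 154.5] [-30.7  -4.1 154.9]
262 [-30.8   3.8 157.6] [-30.2  -4.1 158.7]
265 [-30.9   3.7 160.2] [-30.2  -4.  161.4]
268 [-32.    3.7 160.8] [-31.8  -4.  161.1]
271 [-33.1   3.7 161.5] [-33.4  -4.  160.8]
274 [-34.6   3.7 161.2] [-34.7  -4.  161.1]
277 [-36.3   3.7 160.7] [-36.3  -4.1 160.8]
280 [-37.5   3.7 161.2] [-37.2  -4.1 161.7]
283 [-45.5   4.1 150.1] [-45.5  -4.4 150.1]
286 [-44.4   4.  154.7] [-44.9  -4.3 153.7]
289 [-45.4   3.9 155.5] [-45.1  -4.2 156. ]
292 [-46.2   3.9 156.7] [-46.2  -4.2 156.7]
295 [-47.5   3.9 157.1] [-47.2  -4.2 157.5]
298 [-53.3   4.2 150.5] [-53.6  -4.4 149.9]
301 [-55.5   4.2 149.7] [-54.7  -4.4 150.9]
304 [-56.6   4.2 150.5] [-56.5  -4.4 150.6]
leg 284 [array([ 23.2,  13.1, 169.1]), array([  8. ,  13.8, 166.7]), array([ -4.5,  14.4, 165.1])]
leg 360 [array([ 20.2, -17.2, 140.3]), array([ -0.7, -19.2, 128.6]), array([ -4.9, -15.7, 163.3])]
tip [ -4.2  -0.9 189.8]
```

Bar top reads 157, below the lip's underside at 158.5. Lower it a touch more and draw inward.

Emit:
{"fn": "move_arm", "kwargs": {"increments": [{"tx":0,"ty":0,"tz":0.08,"rx":0,"ry":0,"rz":0,"gripper":-0.3},{"tx":0.1,"ty":0,"tz":0,"rx":0,"ry":0,"rz":0,"gripper":-0.3},{"tx":0.1,"ty":0,"tz":0,"rx":0,"ry":0,"rz":0,"gripper":-0.3},{"tx":0.1,"ty":0,"tz":0,"rx":0,"ry":0,"rz":0,"gripper":-0.3},{"tx":0.1,"ty":0,"tz":0,"rx":0,"ry":0,"rz":0,"gripper":-0.3},{"tx":0,"ty":0,"tz":0,"rx":0,"ry":0,"rz":0,"gripper":-0.3}], "squeeze": 20}}

```text
clock: 14.9
eef_pos: [485.4, 134.0, 145.9]
tcp_rot: [3.141, 0.003, -0.126]
contact_force: [-7.1, 0.5, 2.1]
opening: 0.432
```

```bash
python3 bar.py 9 | grep -v "^2[56]"
```

```text
t 14.9 ext [-33.27  -0.51 145.95] rot [ 3.14  0.   -0.13] F(ext) -7.120238178600172 -0.46404791146383084 2.0898681508716908 open 0.43242031911256623 q [0.27 0.27 1.97 0.   0.9  1.96]
271 [-31.    3.6 159.1] [-30.8  -4.1 159.4]
274 [-31.6   3.6 160.6] [-31.4  -4.1 160.9]
277 [-32.7   3.6 161.1] [-32.4  -4.1 161.7]
280 [-33.8   3.6 161.6] [-34.6  -4.1 160.3]
283 [-35.5   3.6 161.3] [-35.3  -4.1 161.6]
286 [-37.4   3.6 160.6] [-37.2  -4.2 160.8]
289 [-42.9   3.9 154. ] [-43.2  -4.4 153.4]
292 [-44.1   3.9 154.6] [-43.8  -4.3 155. ]
295 [-44.6   3.8 156.2] [-45.1  -4.3 155.3]
298 [-49.3   4.  151.4] [-47.5  -4.4 154.1]
301 [-51.6   4.  150.4] [-51.2  -4.5 150.9]
304 [-53.2   4.1 150.4] [-53.9  -4.5 149.3]
leg 284 [array([ 26.2,  12.7, 170.2]), array([ 11.1,  13.6, 166.7]), array([ -1.2,  14.1, 165.2])]
leg 360 [array([ 22.9, -17.3, 139.4]), array([  4.5, -18. , 138.5]), array([ -1.9, -15.7, 162.9])]
tip [  0.5  -1.1 196. ]
```

Emit:
{"fn": "move_arm", "kwargs": {"increments": [{"tx":0.1,"ty":0,"tz":-0.04,"rx":0,"ry":0,"rz":0,"gripper":-0.3},{"tx":0.1,"ty":0,"tz":0,"rx":0,"ry":0,"rz":0,"gripper":-0.3},{"tx":0.1,"ty":0,"tz":0,"rx":0,"ry":0,"rz":0,"gripper":-0.3},{"tx":0.1,"ty":0,"tz":0,"rx":0,"ry":0,"rz":0,"gripper":-0.3},{"tx":0,"ty":0,"tz":0,"rx":0,"ry":0,"rz":0,"gripper":-0.3}], "squeeze": 20}}

```text
clock: 15.5
eef_pos: [490.0, 133.4, 146.6]
tcp_rot: [3.141, 0.001, -0.126]
contact_force: [-5.2, -0.3, 1.5]
opening: 0.434
```

```bash
python3 bar.py 10 | grep -v "^2[56]"
```

```text
t 15.5 ext [-28.64  -0.44 146.6 ] rot [ 3.14  0.   -0.13] F(ext) -5.099878079521996 -0.9482333259551395 1.4535172975474853 open 0.4338234143254989 q [0.26 0.28 1.96 0.   0.91 1.96]
271 [-30.6   4.  151.9] [-30.6  -4.3 151.9]
274 [-30.2   3.9 155.4] [-30.4  -4.2 155. ]
277 [-30.2   3.8 158.1] [-30.6  -4.1 157.4]
280 [-30.6   3.7 159.9] [-30.7  -4.1 159.7]
283 [-31.8   3.7 160.4] [-31.4  -4.1 161. ]
286 [-32.3   3.7 162. ] [-33.   -4.1 160.9]
289 [-34.1   3.7 161.5] [-34.6  -4.1 160.6]
292 [-36.3   3.7 160.3] [-35.8  -4.1 161.1]
295 [-37.1   3.7 161.4] [-36.5  -4.1 162.4]
298 [-42.6   4.  155.2] [-42.7  -4.3 155. ]
301 [-47.1   4.1 150.7] [-47.3  -4.4 150.4]
304 [-48.7   4.1 150.9] [-48.1  -4.4 151.7]
leg 284 [array([ 30.9,  12.7, 171.6]), array([ 16.1,  13.4, 169.6]), array([ 16.6,   9.2, 206. ])]
leg 360 [array([ 27.4, -17.4, 138.7]), array([ 22.1, -11.6, 194.8]), array([ 16.4, -10.7, 205.3])]
tip [ 13.5  -0.6 208.5]
```

Bar is now going under the lip (only its front strip shows at row 298). Continue finely, watching the force.

Emit:
{"fn": "move_arm", "kwargs": {"increments": [{"tx":0.05,"ty":0,"tz":0,"rx":0,"ry":0,"rz":0,"gripper":-0.3},{"tx":0.05,"ty":0,"tz":0,"rx":0,"ry":0,"rz":0,"gripper":-0.3},{"tx":0,"ty":0,"tz":0,"rx":0,"ry":0,"rz":0,"gripper":-0.3}], "squeeze": 20}}

```text
clock: 15.9
eef_pos: [491.1, 133.3, 146.7]
tcp_rot: [3.141, 0.001, -0.126]
contact_force: [-5.4, -1.2, 1.1]
opening: 0.434
```

Emit:
{"fn": "move_arm", "kwargs": {"increments": [{"tx":0.05,"ty":0,"tz":0,"rx":0,"ry":0,"rz":0,"gripper":-0.3},{"tx":0.05,"ty":0,"tz":0,"rx":0,"ry":0,"rz":0,"gripper":-0.3},{"tx":0,"ty":0,"tz":0,"rx":0,"ry":0,"rz":0,"gripper":-0.3}], "squeeze": 20}}

```text
clock: 16.2
eef_pos: [492.2, 133.2, 146.7]
tcp_rot: [3.141, 0.001, -0.126]
contact_force: [-5.2, -1.9, 2.0]
opening: 0.43
```

Emit:
{"fn": "move_arm", "kwargs": {"increments": [{"tx":0.05,"ty":0,"tz":0,"rx":0,"ry":0,"rz":0,"gripper":-0.3},{"tx":0.05,"ty":0,"tz":0,"rx":0,"ry":0,"rz":0,"gripper":-0.3},{"tx":0,"ty":0,"tz":0,"rx":0,"ry":0,"rz":0,"gripper":-0.3}], "squeeze": 20}}

```text
clock: 16.5
eef_pos: [493.4, 133.1, 146.8]
tcp_rot: [3.141, 0.001, -0.126]
contact_force: [-4.0, -0.1, 2.4]
opening: 0.435
```

```bash
python3 bar.py 11 | grep -v "^2[56]"; python3 -c "
import cv2;p=cv2.imread('pics/wrist11.png');cv2.imwrite('pics/c11.png',cv2.resize(p[200:330,240:400],(800,600)) )"
```

```text
t 16.5 ext [-25.28  -0.39 146.79] rot [ 3.14  0.   -0.13] F(ext) -3.9364668989470704 -0.642217728153103 2.392513991607042 open 0.4351510256855684 q [ 0.26  0.28  1.95 -0.    0.91  1.96]
271 [-29.5   4.2 147.9] [-29.4  -4.3 148.2]
274 [-31.    4.2 148.2] [-31.4  -4.3 147.3]
277 [-30.7   4.1 151.4] [-30.8  -4.3 151.2]
280 [-30.4   4.  154.6] [-30.6  -4.2 154.3]
283 [-30.8   3.9 156.5] [-30.5  -4.1 157.1]
286 [-30.2   3.8 160. ] [-30.5  -4.1 159.5]
289 [-31.5   3.8 160.4] [-31.1  -4.1 161. ]
292 [-32.3   3.8 161.5] [-32.2  -4.1 161.6]
295 [-34.    3.8 161.2] [-33.9  -4.1 161.2]
298 [-35.3   3.8 161.4] [-34.9  -4.1 162. ]
301 [-36.4   3.8 162.1] [-36.5  -4.1 161.8]
304 [-46.1   4.2 149.9] [-45.3  -4.4 151. ]
leg 284 [array([ 34.3,  12.7, 172.1]), array([ 28.5,   8.8, 208.4]), array([ 23.1,   8.1, 215.9])]
leg 360 [array([ 30.9, -17.2, 140.2]), array([ 28.5, -10.1, 208.4]), array([ 22.8,  -9.6, 214.9])]
tip [ 24.8  -0.8 213.2]
```

View pics/c11.png

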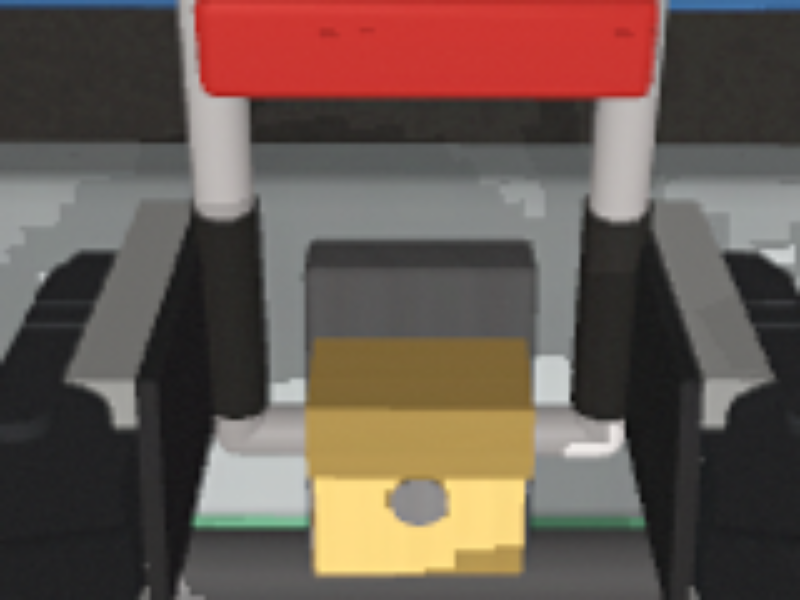

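The bar passes behind/under the lip (crop: bar at y≈430 both sides of the keeper, hidden beneath it). Continue until it seats.

Emit:
{"fn": "move_arm", "kwargs": {"increments": [{"tx":0.05,"ty":0,"tz":0,"rx":0,"ry":0,"rz":0,"gripper":-0.3},{"tx":0,"ty":0,"tz":0,"rx":0,"ry":0,"rz":0,"gripper":-0.3}], "squeeze": 20}}

```text
clock: 16.8
eef_pos: [493.6, 133.0, 146.8]
tcp_rot: [3.141, 0.001, -0.126]
contact_force: [-6.2, -2.0, 2.9]
opening: 0.43
```

Emit:
{"fn": "move_arm", "kwargs": {"increments": [{"tx":0.05,"ty":0,"tz":0,"rx":0,"ry":0,"rz":0,"gripper":-0.3},{"tx":0,"ty":0,"tz":0,"rx":0,"ry":0,"rz":0,"gripper":-0.3}], "squeeze": 20}}

```text
clock: 17.0
eef_pos: [493.7, 133.0, 146.7]
tcp_rot: [3.141, 0.002, -0.126]
contact_force: [-7.1, -0.5, 4.5]
opening: 0.429
```

Emit:
{"fn": "move_arm", "kwargs": {"increments": [{"tx":0.05,"ty":0,"tz":0,"rx":0,"ry":0,"rz":0,"gripper":-0.3},{"tx":0,"ty":0,"tz":0,"rx":0,"ry":0,"rz":0,"gripper":-0.3}], "squeeze": 20}}

```text
clock: 17.2
eef_pos: [493.9, 133.0, 146.7]
tcp_rot: [3.141, 0.002, -0.126]
contact_force: [-8.6, -0.3, 4.4]
opening: 0.432
```

```bash
python3 bar.py 12 | grep -v "^2[5678]"
```

```text
t 17.2 ext [-24.72  -0.42 146.71] rot [ 3.14  0.   -0.13] F(ext) -8.532187482307961 -1.4440080682216019 4.41330448893218 open 0.43248284787471464 q [0.26 0.28 1.95 0.   0.91 1.96]
292 [-32.3   3.8 160.5] [-32.1  -4.1 160.8]
295 [-33.3   3.7 161.2] [-33.1  -4.1 161.5]
298 [-34.9   3.8 161.1] [-34.8  -4.1 161.2]
301 [-36.3   3.8 161.4] [-36.1  -4.1 161.6]
304 [-44.5   4.1 151.3] [-45.5  -4.4 149.9]
leg 284 [array([ 34.9,  12.6, 172.5]), array([ 30.1,   8.2, 212.4]), array([ 23.4,   8.2, 214.4])]
leg 360 [array([ 31.5, -17.1, 141.1]), array([ 29.7,  -9.9, 210.5]), array([ 23.6,  -9.6, 215.1])]
tip [ 27.5  -1.  213.7]
```

Seated: force rose from about 4–5 N of drag to 8.5 N with the tool stalled. Ease off, let go and rise.

Emit:
{"fn": "move_arm", "kwargs": {"increments": [{"tx":-0.1,"ty":0,"tz":0,"rx":0,"ry":0,"rz":0,"gripper":-0.3},{"tx":0,"ty":0,"tz":0,"rx":0,"ry":0,"rz":0,"gripper":0.1},{"tx":0,"ty":0,"tz":0,"rx":0,"ry":0,"rz":0,"gripper":0.2},{"tx":0,"ty":0,"tz":-0.5,"rx":0,"ry":0,"rz":0,"gripper":0.2},{"tx":0,"ty":0,"tz":-1.5,"rx":0,"ry":0,"rz":0,"gripper":0.2},{"tx":-0.5,"ty":0,"tz":-3,"rx":0,"ry":0,"rz":0,"gripper":0.2},{"tx":-1,"ty":0,"tz":-4,"rx":0,"ry":0,"rz":0,"gripper":0.2},{"tx":-1,"ty":0,"tz":-2,"rx":0,"ry":0,"rz":0,"gripper":-0.5},{"tx":-1,"ty":0,"tz":0,"rx":0,"ry":0,"rz":0,"gripper":-1},{"tx":0,"ty":0,"tz":0,"rx":0,"ry":0,"rz":0,"gripper":-1},{"tx":0,"ty":0,"tz":0,"rx":0,"ry":0,"rz":0,"gripper":-1}], "squeeze": 20}}

```text
clock: 18.4
eef_pos: [459.0, 137.4, 256.1]
tcp_rot: [3.141, 0.001, -0.125]
contact_force: [0.3, 0.4, -0.2]
opening: -0.0
```

```bash
python3 look.py 13 wrist; python3 -c "
from h import *
to([5,0,207])
p=cv2.imread('pics/wrist13.png');cv2.imwrite('pics/c13.png',cv2.resize(p[:300,160:480],(800,600)))"
```

```text
t 18.4 ext [-59.91  -0.47 256.07] rot [ 3.14  0.   -0.13] F(ext) 0.24890126153970799 0.43751153448685853 -0.22137787612728219 open -0.00013644564975377196 q [ 0.29  0.1   1.91 -0.    1.14  1.98]
wrist keeper_mark 0.63 [160.8 323.9] [-30.61  -1.52 148.  ]
wrist lever_tip 0.72 [ 71.  321.3] [ 27.6    0.15 214.65]
t 18.65 ext [-59.54  -0.45 256.12] rot [ 3.14  0.   -0.13] F(ext) -0.4431057473862494 -0.39336670909027566 0.24413791226214382 open 0.0019532879747772764 q [ 0.29  0.1   1.91 -0.    1.14  1.98]
tool cm [ 6.46 -0.03  4.9 ]
```

View pics/c13.png

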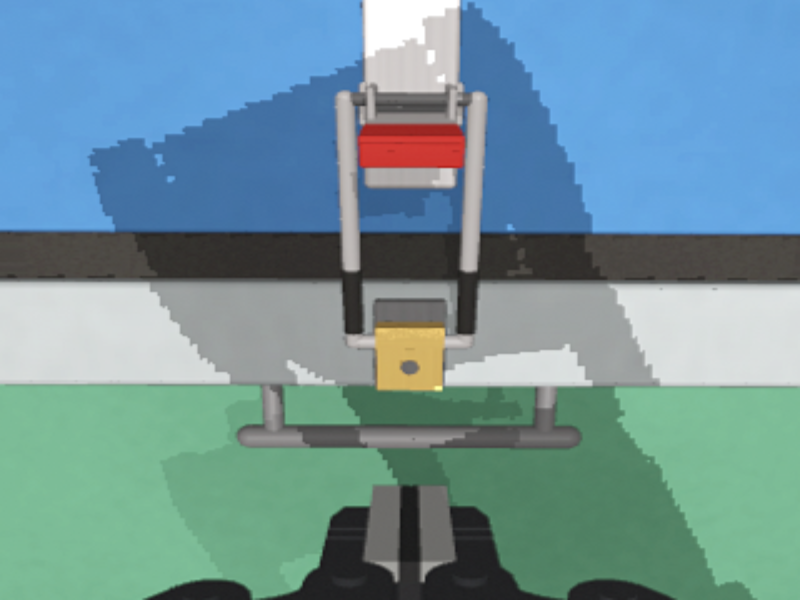

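Loop stays hooked under the lip (bar at y≈342 in the crop, both sides of the keeper) and the lever stands upright. Approach the lever's outer face with shut fingers and start pushing it over.

Emit:
{"fn": "move_arm", "kwargs": {"increments": [{"tx":2,"ty":0,"tz":1.2,"rx":0,"ry":0,"rz":0,"gripper":-1},{"tx":2.5,"ty":0,"tz":1.7,"rx":0,"ry":0,"rz":0,"gripper":-1},{"tx":1.4,"ty":0,"tz":1.5,"rx":0,"ry":0,"rz":0,"gripper":-1},{"tx":0.6,"ty":0,"tz":0.5,"rx":0,"ry":0,"rz":0,"gripper":-1},{"tx":0.5,"ty":0,"tz":0,"rx":0,"ry":0,"rz":0,"gripper":-1},{"tx":0.5,"ty":0,"tz":0,"rx":0,"ry":0,"rz":0,"gripper":-1},{"tx":0.4,"ty":0,"tz":0,"rx":0,"ry":0,"rz":0,"gripper":-1},{"tx":0,"ty":0,"tz":0,"rx":0,"ry":0,"rz":0,"gripper":-1}], "squeeze": 20}}

```text
clock: 19.45
eef_pos: [537.9, 127.7, 208.6]
tcp_rot: [-3.141, -0.001, -0.126]
contact_force: [-3.3, 0.0, 1.7]
opening: 0.004
```

```bash
python3 -c "
from h import *
to([40.8,0,209.3])"
```

```text
t 19.45 ext [ 19.57   0.   208.59] rot [-3.14 -0.   -0.13] F(ext) -3.315802882983204 -0.38447483997729537 1.7230313341262486 open 0.004254253085374492 q [ 0.23  0.27  1.81 -0.    1.06  1.93]
tool cm [ 2.12  0.01 -0.07]
```

Emit:
{"fn": "move_arm", "kwargs": {"increments": [{"tx":0.5,"ty":0,"tz":0,"rx":0,"ry":0,"rz":0,"gripper":-1},{"tx":0.5,"ty":0,"tz":0,"rx":0,"ry":0,"rz":0,"gripper":-1},{"tx":0.5,"ty":0,"tz":0,"rx":0,"ry":0,"rz":0,"gripper":-1},{"tx":0.5,"ty":0,"tz":0,"rx":0,"ry":0,"rz":0,"gripper":-1}], "squeeze": 20}}

```text
clock: 19.85
eef_pos: [556.7, 125.3, 208.2]
tcp_rot: [-3.141, 0.001, -0.126]
contact_force: [-8.3, 0.2, 0.7]
opening: 0.001
```

```bash
python3 look.py 14 wrist; python3 -c "
from h import *
to([55,0,204])"
```

```text
t 19.85 ext [ 38.52   0.07 208.2 ] rot [-3.14  0.   -0.13] F(ext) -8.269377475152911 -0.8414115445559404 0.6630616397105331 open 0.0006718560272145522 q [0.22 0.29 1.77 0.   1.08 1.91]
wrist lever_tip 0.97 [237.2 321.8] [ 54.46   0.03 216.38]
t 20.1 ext [ 39.     0.08 208.05] rot [-3.14  0.   -0.13] F(ext) -4.56871942652379 0.03586420129107987 0.8477212074037561 open -0.0003576722645605333 q [0.22 0.29 1.77 0.   1.07 1.91]
tool cm [1.6  0.01 0.4 ]
```

Emit:
{"fn": "move_arm", "kwargs": {"increments": [{"tx":0.5,"ty":0,"tz":0.1,"rx":0,"ry":0,"rz":0,"gripper":-1},{"tx":0.5,"ty":0,"tz":0.15,"rx":0,"ry":0,"rz":0,"gripper":-1},{"tx":0.5,"ty":0,"tz":0.2,"rx":0,"ry":0,"rz":0,"gripper":-1},{"tx":0,"ty":0,"tz":0,"rx":0,"ry":0,"rz":0,"gripper":-1}], "squeeze": 20}}

```text
clock: 20.5
eef_pos: [572.7, 123.3, 203.5]
tcp_rot: [-3.141, -0.0, -0.126]
contact_force: [-3.2, 0.5, 3.6]
opening: -0.002
```

```bash
python3 look.py 15 wrist side; python3 -c "
from h import *
to([67.6,0,195.3])"
```

```text
t 20.5 ext [ 54.62   0.1  203.52] rot [-3.14 -0.   -0.13] F(ext) -3.2615274151930493 0.12964418652044313 3.6066202449576927 open -0.0018890113014679497 q [0.21 0.32 1.75 0.   1.07 1.91]
wrist keeper_mark 0.86 [326.7 324.9] [ 46.96  -1.29 240.67]
wrist lever_tip 0.91 [236.7 323.5] [ 70.5   -0.68 211.05]
wrist loop_bar 0.69 [ 28.7 196.4] [166.05  71.01 139.47]
side keeper_mark 0.82 [235.3 359.3] [-25.73   7.22 160.82]
side lever_tip 0.66 [241.8 325.9] [ 62.82 -21.67 137.32]
side loop_bar 0.52 [233.8 358.8] [-26.1    3.19 162.47]
side loop_grip 0.46 [235.6 352.8] [-13.98  -5.65 137.8 ]
t 21.0 ext [ 54.38   0.1  203.48] rot [-3.14 -0.   -0.13] F(ext) -4.576719928491855 -0.8767734133177968 2.552048145879302 open -0.0019040633109857269 q [0.21 0.32 1.75 0.   1.07 1.91]
tool cm [1.32 0.01 0.82]
```

View pics/vwrist15.png

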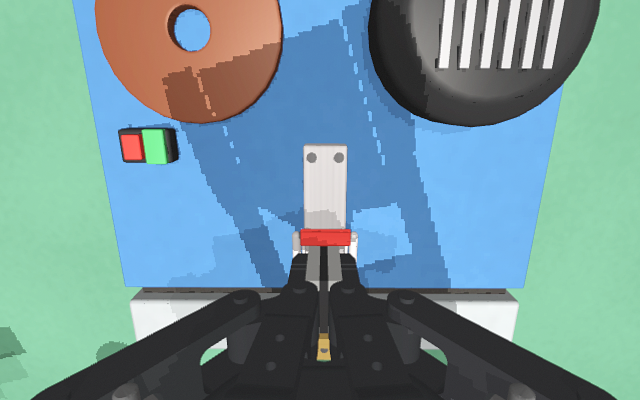

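Lever leans back at about 1.0 rad under about 5 N, with nothing else near the fingers (red end at row 237, col 325). Continue along the arc.

Emit:
{"fn": "move_arm", "kwargs": {"increments": [{"tx":0.5,"ty":0,"tz":0.27,"rx":0,"ry":0,"rz":0,"gripper":-1},{"tx":0.4,"ty":0,"tz":0.27,"rx":0,"ry":0,"rz":0,"gripper":-1},{"tx":0.4,"ty":0,"tz":0.3,"rx":0,"ry":0,"rz":0,"gripper":-1},{"tx":0.3,"ty":0,"tz":0.3,"rx":0,"ry":0,"rz":0,"gripper":-1}], "squeeze": 20}}

```text
clock: 21.4
eef_pos: [588.7, 121.2, 191.7]
tcp_rot: [-3.142, -0.0, -0.126]
contact_force: [-3.8, 0.5, 3.4]
opening: -0.002
```

```bash
python3 -c "
from h import *
to([76.7,0,183])"
```

```text
t 21.4 ext [ 70.78   0.15 191.73] rot [-3.14 -0.   -0.13] F(ext) -3.8582913460022845 -0.03856401772570798 3.3860431475641897 open -0.0016623556530358792 q [0.2  0.36 1.72 0.   1.06 1.9 ]
tool cm [0.59 0.02 0.87]
```

Emit:
{"fn": "move_arm", "kwargs": {"increments": [{"tx":0.25,"ty":0,"tz":0.3,"rx":0,"ry":0,"rz":0,"gripper":-1},{"tx":0.2,"ty":0,"tz":0.3,"rx":0,"ry":0,"rz":0,"gripper":-1},{"tx":0.15,"ty":0,"tz":0.3,"rx":0,"ry":0,"rz":0,"gripper":-1}], "squeeze": 20}}

```text
clock: 21.7
eef_pos: [595.0, 120.4, 182.8]
tcp_rot: [-3.141, -0.001, -0.126]
contact_force: [-2.1, -0.1, 1.6]
opening: 0.004
```

```bash
python3 -c "
from h import *
to([80.6,0,173.5])"
```

```text
t 21.7 ext [ 77.16   0.16 182.81] rot [-3.14 -0.   -0.13] F(ext) -2.037147980223693 -0.36003121258958143 1.63716600839106 open 0.004014237071497036 q [ 0.2   0.37  1.72 -0.    1.05  1.89]
tool cm [0.34 0.02 0.93]
```

Emit:
{"fn": "move_arm", "kwargs": {"increments": [{"tx":0.15,"ty":0,"tz":0.3,"rx":0,"ry":0,"rz":0,"gripper":-1},{"tx":0.15,"ty":0,"tz":0.3,"rx":0,"ry":0,"rz":0,"gripper":-1},{"tx":0.1,"ty":0,"tz":0.3,"rx":0,"ry":0,"rz":0,"gripper":-1}], "squeeze": 20}}

```text
clock: 22.0
eef_pos: [598.7, 120.0, 173.7]
tcp_rot: [-3.141, -0.001, -0.126]
contact_force: [0.5, 0.2, 0.0]
opening: -0.0
```

Emit:
{"fn": "move_arm", "kwargs": {"increments": [{"tx":0.1,"ty":0,"tz":0.25,"rx":0,"ry":0,"rz":0,"gripper":-1},{"tx":0.05,"ty":0,"tz":0.25,"rx":0,"ry":0,"rz":0,"gripper":-1}], "squeeze": 20}}

```text
clock: 22.2
eef_pos: [599.8, 119.8, 168.7]
tcp_rot: [3.142, 0.0, -0.126]
contact_force: [0.4, -0.4, -0.1]
opening: 0.002
```

```bash
python3 -c "
from h import *
to([82.5,0,163.5])"
```

```text
t 22.2 ext [ 82.     0.14 168.65] rot [ 3.14  0.   -0.13] F(ext) 0.40378038935949817 -0.367067410977137 -0.09189716126851408 open 0.0015067549574863765 q [ 0.19  0.4   1.72 -0.    1.03  1.89]
tool cm [0.05 0.01 0.52]
```

No contact now, so the lever probably snapped over centre on its own. Press down gently to confirm it lies flat.

Emit:
{"fn": "move_arm", "kwargs": {"increments": [{"tx":0,"ty":0,"tz":0.2,"rx":0,"ry":0,"rz":0,"gripper":-1},{"tx":0,"ty":0,"tz":0.15,"rx":0,"ry":0,"rz":0,"gripper":-1},{"tx":0,"ty":0,"tz":0.1,"rx":0,"ry":0,"rz":0,"gripper":-1}], "squeeze": 20}}

```text
clock: 22.5
eef_pos: [599.7, 119.8, 164.3]
tcp_rot: [3.142, 0.0, -0.126]
contact_force: [0.9, -0.7, 0.2]
opening: 0.002
```

Emit:
{"fn": "move_arm", "kwargs": {"increments": [{"tx":0,"ty":0,"tz":0.1,"rx":0,"ry":0,"rz":0,"gripper":-1},{"tx":0,"ty":0,"tz":0.05,"rx":0,"ry":0,"rz":0,"gripper":-1}], "squeeze": 20}}

```text
clock: 22.7
eef_pos: [599.8, 119.8, 163.4]
tcp_rot: [-3.141, -0.0, -0.126]
contact_force: [-2.2, -0.5, 7.1]
opening: 0.0
```

Contact at z = 163.4 with 7 N, which is exactly the flat height. Withdraw and check.

Emit:
{"fn": "move_arm", "kwargs": {"increments": [{"tx":0,"ty":0,"tz":-0.5,"rx":0,"ry":0,"rz":0,"gripper":-1},{"tx":0,"ty":0,"tz":-2,"rx":0,"ry":0,"rz":0,"gripper":-1},{"tx":-1,"ty":0,"tz":-3,"rx":0,"ry":0,"rz":0,"gripper":-1},{"tx":-3,"ty":0,"tz":-4,"rx":0,"ry":0,"rz":0,"gripper":-1},{"tx":-4,"ty":0,"tz":-3,"rx":0,"ry":0,"rz":0,"gripper":-1},{"tx":-4,"ty":0,"tz":-2,"rx":0,"ry":0,"rz":0,"gripper":-1},{"tx":-4,"ty":0,"tz":0,"rx":0,"ry":0,"rz":0,"gripper":-1},{"tx":-2,"ty":0,"tz":0,"rx":0,"ry":0,"rz":0,"gripper":-1},{"tx":0,"ty":0,"tz":0,"rx":0,"ry":0,"rz":0,"gripper":-1}], "squeeze": 20}}

```text
clock: 23.6
eef_pos: [419.1, 142.5, 308.7]
tcp_rot: [-3.141, -0.001, -0.124]
contact_force: [0.6, 0.1, 0.2]
opening: 0.001
```

```bash
python3 look.py 16 wrist; python3 -c "
from h import *
np.set_printoptions(precision=1,suppress=True)
C=cam('wrist');d=np.load('wrist16.npy')
print([(v,ext(ray(C,(v,322),d[v,322]))) for v in range(10,190,8)])"
```

```text
t 23.6 ext [-100.19   -0.6   308.68] rot [-3.14 -0.   -0.12] F(ext) 0.5724750302904463 0.15135836971014036 0.1660258500577447 open 0.0006983943499467593 q [ 0.32 -0.02  1.91  0.    1.25  2.02]
wrist keeper_mark 0.7 [ 93.1 321.3] [-20.96   0.86 161.49]
wrist loop_bar 0.79 [ 95.7 320.2] [-23.01   1.77 161.15]
[(10, array([ 43.2,   0.4, 162.7])), (18, array([ 40.1,   0.5, 151.1])), (26, array([ 34.4,   0.4, 150.5])), (34, array([ 28.6,   0.4, 149.8])), (42, array([ 22.5,   0.4, 150.7])), (50, array([ 18.1,   0.5, 138.5])), (58, array([ 11.6,   0.5, 139.9])), (66, array([  5.3,   0.5, 137.4])), (74, array([ -0.5,   0.5, 127.2])), (82, array([ -7.9,   0.4, 138.3])), (90, array([-14.9,   0.4, 147.1])), (98, array([-21.7,   0.3, 159.8])), (106, array([-28.2,   0.3, 149.3])), (114, array([-34.9,   0.3, 151.7])), (122, array([-41.8,   0.3, 149.2])), (130, array([-60.8,   0.9,  -1.2])), (138, array([-71.3,   0.9,  -1.1])), (146, array([-81.9,   0.9,  -0.5])), (154, array([-77.2,   0.5, 102. ])), (162, array([-86. ,   0.4, 100.1])), (170, array([-114.9,    0.9,   -1.5])), (178, array([-126.1,    0.8,   -1. ])), (186, array([-137.3,    0.8,   -0. ]))]
```

View pics/vwrist16.png

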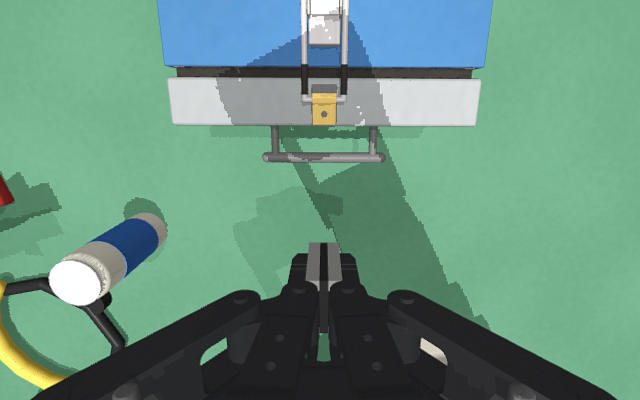

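The drawer is drawn in tight (front at row 125) with the bar still under the lip at row 97. Check the lever from the side camera.

```bash
python3 look.py 17 side
```

```text
t 23.85 ext [-97.01  -0.37 307.96] rot [ 3.14 -0.   -0.13] F(ext) 0.6190364468411611 -0.13338130802766038 -0.0810194409682384 open 0.005229684564588065 q [ 0.32 -0.01  1.9  -0.    1.25  2.02]
side keeper_mark 0.65 [237.7 358.4] [-22.44   9.95 151.24]
side lever_tip 0.55 [252.6 315.9] [101.49  -5.08 138.17]
side loop_bar 0.41 [233.9 357. ] [-21.71   1.03 161.32]
side loop_grip 0.43 [237.6 355.8] [-16.81   5.68 147.57]
```

View pics/vside17.png

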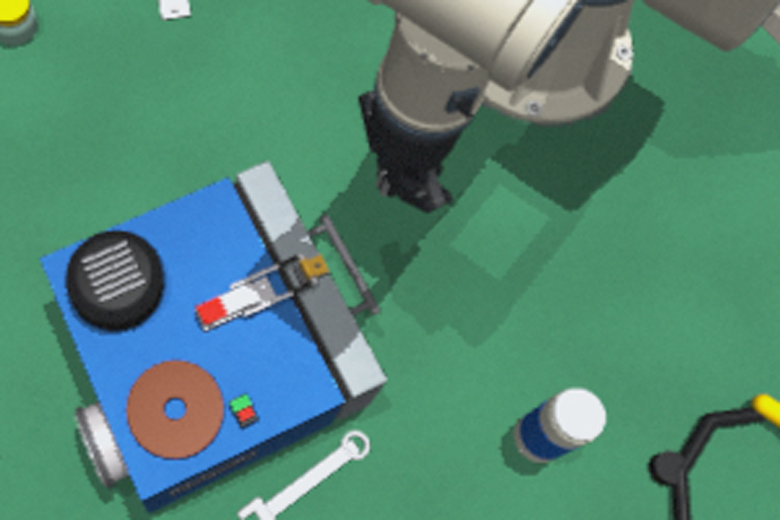

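The lever lies flat (red end at (211,312) on its base), the loop is hooked on the keeper at (312,268), the drawer is tight and the other things are unmoved. Handing in.

```bash
python3 -c "
from rig import r
print(r.sign_off())"
```

```text
the job is handed in; nothing more can be done
None
```

The job is done and handed in at about 24 s on the robot's clock. The drawer is in, the loop is hooked under the keeper's lip, and the lever is down past centre and holding.

- **Drawer:** I pushed it in by the handle until the force rose from about 2 N to 4.5 N at the seal.
- **Loop:** I regripped the wire loop once on the way. I lowered the bar in front of the lip and drew it back until the force rose from about 4–5 N of drag to 8.5 N and the tool stalled. Then I eased off, let go, and the bar stayed under the lip.
- **Lever:** The highest force I read while pressing was about 8 N. It went over centre by itself on the way down, and a final 7 N touch met it at 163.4 mm, the flat height.

**Last checks:** The lever lies flat with its red end down and the bar is still under the lip. The drawer sits roughly 2–3 mm from metal to metal, within the range for latched tight. The nearby things that show in the last side view look unmoved; I did not check the guide bar, jar or bracket.

**Disagreements:** Two wrist-camera depth readings of the keeper's position differed by about 3 mm, so I settled the seating by feel. The networks' loop-bar and loop-grip points were often off, so I worked from the depth pictures instead.

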